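# Load the ware tray into the drying oven

### The arm

A 6-joint arm with a two-finger parallel gripper is mounted at the origin on the work surface. World frame = base frame: x ahead of the robot, y to its left, z up, the work surface at z = 0. Lengths are in m, angles in rad, forces in N, time in s.
With the tool pointing down it reaches from about 0.375 to 0.975 m from the base axis. Payload 3.8 kg.
Tool frame: the origin (TCP) lies on the centre line of the jaws, within the pads' length; the fingertips stand 19 mm ahead of it and the grasp point (between the pads) is the TCP (r.finger_overhang is the distance from the TCP to the fingertips, in m); z points along the fingers, x is the direction in which the jaws open and shut, and the axes are right-handed (so a half turn about z gives the same grasp; the last joint's range is limited). The gripper opens to 85 mm and grips with 20 to 120 N. Pads are 22 mm wide; open, the fingers measure 114 mm over their backs; the gripper's body (76 mm by 85 mm) begins 54 mm behind the grasp point. The pads swing forward as they close: fully open they stand 13 mm farther back than shut.
Start: joints at [-1.356, 0.264, 1.604, -0, 1.274, -0.037], TCP at [0.168, -0.654, 0.25] pointing down, gripper open.
Joint ranges: [-2.63, 2.63], [-0.94, 2.18], [0.31, 2.57], [-1.31, 4.45], [0, 2.66], [-2.55, 2.55]. Speed limits (rad/s): [2.57, 2.57, 3.14, 3.14, 3.14, 3.14].

### API

Orientations are given as a unit quaternion [x, y, z, w].
In Python, from cell import r gives the robot as it stands.
- The arm moves only by the tool play_rows, never from a script. Its argument "rows" is one flat list of numbers, 6 for each row, row after row: the shift along the tool's x, y, z in cm, then the turn, a rotation vector about the tool's x, y, z in degrees. A call has 1 to 10 rows; each row shifts and turns the commanded pose from where the row before left it, along the tool's axes as they then stand; what a row does not reach is not made up. A row lasts 1/12 s, in which the tool goes at most 41.7 mm and 7.16 degrees, less where a joint would pass 70% of its speed; a pose out of reach is approached as far as the arm can. A call with a gripper value outside its range is refused whole. "hand" is the opening, from 0 (shut) to 1 (fully open), set as the call begins (left out, the last holds). The fingers move at their own pace and stop on an object; the grip force is fixed at half the most. Time passes only in rows, so rows that do not move let the fingers close. It gives the time, the measured TCP pose, the force and the opening at its end, in the units of the state.
- r.get_state(): the state, without advancing time (a new reading comes with each control period).
- r.capture(name): name is "scene" or "top" or "wrist"; returns the picture (384x512x3 uint8, red, green, blue); there is no depth.
- r.get_calibration(name): a dict with "intrinsics" (3x3 intrinsics, pixels), "xyz" and "orientation" of the camera in the world; the wrist camera has in their place "mount" (4x4, takes a point from camera to tool coordinates, whose origin is the TCP and whose axes are the tool frame's). Camera axes: x right, y up, looking along -z (the intrinsics and any distortion apply to the point x, -y, -z); pixel columns grow to the right and rows downward; lengths in m; the calibration is good to about 2 mm. A picture is of the moment at which its call begins: read the wrist's pose just before it. get_calibration takes no time and is no camera call.
- r.close_job(): hands the job in, once; it reports no verdict.
The state is a dict: "clock": time; "joint_pos": joint angles; "qvel": joint speeds; "tau": joint torques, N m; "position": TCP position; "orientation": TCP orientation; "force": force on the tool from outside, world axes, zero at the start; "wrist_torque": the same for the moment, N m; "grip_width": finger opening in m.
Only numpy, scipy, OpenCV 4.12 (cv2) and the standard library are available. Lean on these libraries where they do the work, as an engineer would, in place of code of your own. Each camera call takes 0.05 s, during which the arm holds its last target. There are 200 camera calls.

### The job

Load the wooden ware tray lying in front of the drying oven: stand the small bowl upright and centred on the raised white stand of the tray, and the straight beaker upright on the tray's floor in the free half beside the stand. Then slide the loaded tray straight into the oven's slot until it stops, fully home with both pieces still standing in place, and only then push the switch lever on the oven all the way over. Leave the other things on the table as they are.

Things in the scene. Friction and masses are not known exactly. Their poses are not given: they have to be found in the camera images.
- tray: Loose plywood ware tray, 0.4 kg, 140 (x) x 190 (y); floor 8 thick, rim 6 wide up to z = 15. Origin: centre of its underside. A white spool-shaped stand is fixed to it at y = -45; the half y > 0 is free (inside the rim to y = 89, x +-64). It lies a little skewed on the oven's apron, its +x roughly towards the oven. Loaded it slides with about 2 to 6 N of friction.
- tray_grip (a point): Place to grip the tray's stem (handle) from above: the stem is a wooden bar 14 thick in the tray's y, from the middle of its -x edge to x = -155, z = 4 to 40. This point: x = -138, z = 30 (10 below the stem's top).
- tray_stand (a point): Centre of the top of the white stand: a flat disc 42 across, 42 above the tray's underside.
- oven: Fixed grey bench drying oven, clear walls and roof. Its +x points into the mouth; origin on the table under the middle of the mouth plane x = 0. Plinth top z = 30, 270 wide, x -180 to 220: for x < 0 the loading apron, then the level chamber floor. Mouth 238 wide, clear from z = 30 to 161; roof up to z = 175. Behind the mouth, fan housing at x 145 to 220, 175 high.
- oven_home (a point): Point on the chamber floor (oven x = 75, y = 0, z = 30) where the tray's origin is when fully home, tray axes = oven axes. Slot: two side rails, inner faces at y = +-99, flared to about +-105 at the mouth, with lips reaching over the tray's rim (18 above the floor, from y = +-91); the tray stops at the housing's face x = 145, its stem still outside, grip point 63 before the mouth.
- switch (a joint): Switch lever on top of the fan housing, rad: 0 = off, leaning 0.5 rad from upright towards the oven's -x; 1.0 = on, fully over, leaning 0.5 rad towards its +x. Light friction (about 1 N at the tip), stays where it is left.
- switch_tip (a point): Centre of the round black knob (26 across) at the end of the switch lever, 70 from the pivot. The pivot is at the oven's x = 180, y = 0, z = 197; the lever (10 thick) swings in the oven's xz plane.
- bowl: Terracotta small bowl, 62 across at the rim, 48 tall, wall 4, nearly straight-sided above 26, foot 40 across. 0.1 kg. Origin: centre of its underside; z up.
- beaker: Terracotta straight beaker, 52 across, 75 tall, wall 4, no handle. 0.13 kg. Origin: centre of its underside; z up.
- mug: Bystander: terracotta mug with a side handle, 80 wide, 90 tall, to be left alone.
- jar: Bystander: white lidded glaze jar, 68 across, 85 tall, to be left alone.
- brush: Bystander: brush lying on the table, to be left alone.
- prop: Bystander: white upright kiln prop, cylinder 40 across, 60 tall, to be left alone.
- tile: Bystander: flat terracotta tile 100 x 60 x 8 lying on the table, to be left alone.
- block: Bystander: wooden block 110 x 70 x 35, to be left alone.
Things that resemble listed ones, but are neither listed nor needed, are in the scene too. What is shaped like the beaker but black is not meant.

How it is judged:
By the outcome, as a careful person would: the job done as asked, in the order asked, and still so for the second after the job is handed in, with the robot touching nothing.
It also fails if it takes over 72 s, if anything falls off the work surface, if the arm or the gripper's body presses on something with over 40 N, if the wrist force passes 120 N, or if a joint passes its speed limit or range.

## Working session

There is one attempt and no reset: what is moved stays moved. The work goes in short steps, Python scripts to look and compute and a tool call to move; the robot and the scene stay as the last step left them, time stands still between calls to the robot, and variables do not carry over. Pictures are saved under pics/ and viewed, about 8 in all and at most 12, crops included, and the job is handed in when it is done.

Besides the shell and the picture viewer there is one more tool, called after "Call:" as name(argument=value, ...) on one line, values as JSON. play_rows: Moves the arm, as the interface text tells. Its arguments: {"type":"object","properties":{"rows":{"type":"array"},"hand":{"type":"number"}},"required":["rows"]}

```bash
ls; mkdir -p pics; python3 - <<'E'
from cell import r
import cv2, numpy as np
for n in ("scene","top"):
    c=r.get_calibration(n); print(n,c)
    im=r.capture(n); cv2.imwrite(f"pics/{n}0.png",im[:,:,::-1])
print(r.get_calibration("wrist")); print(r.get_state())
E
```

```text
pics
scene {'intrinsics': array([[432.1777503 ,   0.        , 267.12546354],
       [  0.        , 432.1777503 , 189.83053334],
       [  0.        ,   0.        ,   1.        ]]), 'xyz': array([ 1.34734863, -0.37427232,  1.19722069]), 'orientation': array([0.28236715, 0.18299054, 0.49401663, 0.80170495])}
top {'intrinsics': array([[431.24853622,   0.        , 261.94421846],
       [  0.        , 431.24853622, 194.26625909],
       [  0.        ,   0.        ,   1.        ]]), 'xyz': array([ 0.45531171, -0.01461318,  1.69219577]), 'orientation': array([ 0.03240316, -0.03346401, -0.70552676,  0.70715075])}
{'intrinsics': array([[334.1408265 ,   0.        , 258.93196646],
       [  0.        , 334.1408265 , 194.8316383 ],
       [  0.        ,   0.        ,   1.        ]]), 'mount': array([[ 9.99999951e-01, -2.97758932e-04, -9.32457652e-05,
         6.08196866e-04],
       [-3.11968542e-04, -9.48835873e-01, -3.15769520e-01,
        -8.15965249e-02],
       [ 5.54826809e-06,  3.15769533e-01, -9.48835919e-01,
        -1.22841146e-01],
       [ 0.00000000e+00,  0.00000000e+00,  0.00000000e+00,
         1.00000000e+00]])}
{'clock': 0.1, 'joint_pos': array([-1.35592847e+00,  2.64688929e-01,  1.60529361e+00,  1.22353322e-06,
        1.27371398e+00, -3.68980567e-02]), 'qvel': array([ 0.0010883 , -0.00243295, -0.00269506, -0.00016512, -0.00206751,
        0.00117676]), 'tau': array([ 4.59917483e-04, -5.16708398e+01, -3.68589735e+01, -1.08222007e-04,
        6.29884045e-03, -2.96783014e-06]), 'position': array([ 0.16801288, -0.65308162,  0.24904867]), 'orientation': array([ 7.90288827e-01, -6.12733598e-01, -8.06613628e-04, -6.75232809e-04]), 'force': array([0.40296608, 0.47063839, 0.20534661]), 'wrist_torque': array([-0.04268638, -0.03505369,  0.00104984]), 'grip_width': 0.08547561487191051}
```

```bash
python3 -c "
import cv2
for n in ('scene','top'):
    im=cv2.imread(f'pics/{n}0.png'); cv2.imwrite(f'pics/{n}0b.png',cv2.resize(im,(800,600),interpolation=cv2.INTER_CUBIC))"
```

```text
(no output)
```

View pics/top0b.png

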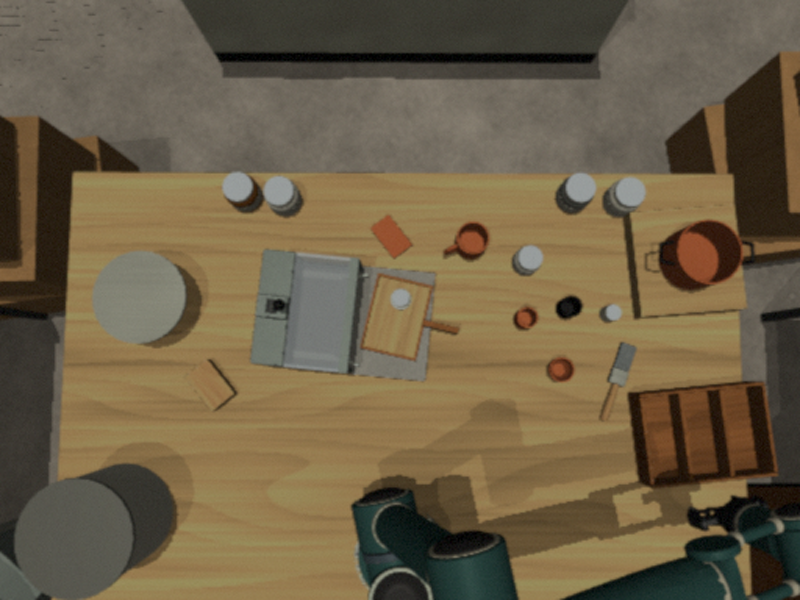

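View pics/scene0b.png

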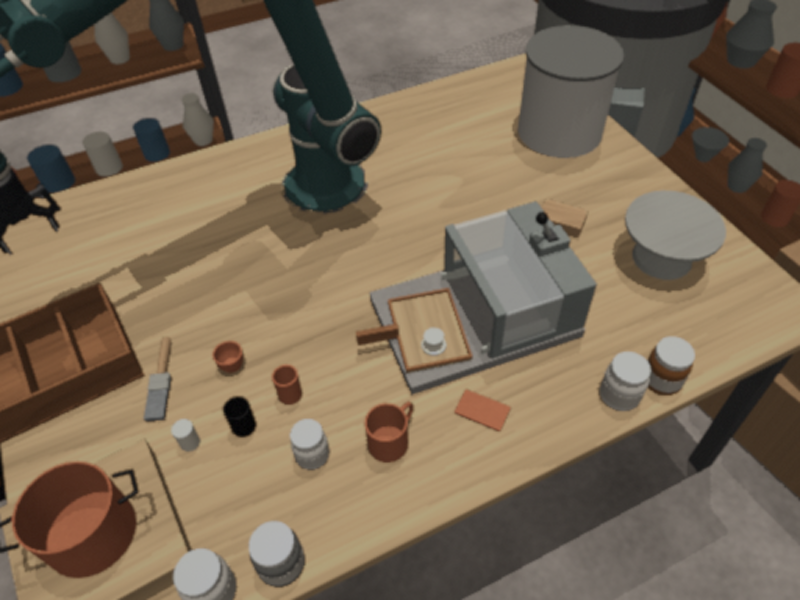

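The top view has the oven at (310,310) with its mouth facing right, so the oven's +x is about world +y. The tray is at (400,315) with the stem end at (457,330).

Candidates for the two pieces, in top view pixels:
- **(525,317):** tall terracotta cup, which fits the beaker.
- **(560,369):** low, wide terracotta cup, which fits the bowl.
- **(568,307):** black cup, the excluded lookalike.
- **(472,240):** terracotta with a handle, so it is the mug.

I'll confirm these in an enlarged crop.

```bash
cat > h.py <<'E'
import numpy as np, cv2
from scipy.spatial.transform import Rotation as R
from scipy.optimize import least_squares
from cell import r
def cam(n, st=None):
    c=r.get_calibration(n); K=c["intrinsics"]
    if n=="wrist":
        st=st or r.get_state(); T=np.eye(4); T[:3,:3]=R.from_quat(st["orientation"]).as_matrix(); T[:3,3]=st["position"]
        T=T@c["mount"]; return K,T[:3,:3],T[:3,3]
    return K,R.from_quat(c["orientation"]).as_matrix(),np.array(c["xyz"])
def proj(C,p):
    K,A,t=C; q=(np.atleast_2d(p)-t)@A; q=q*[1,-1,-1]; u=q@K.T; return u[:,:2]/u[:,2:]
def unproj(C,uv,z):
    K,A,t=C; uv=np.atleast_2d(uv); d=np.c_[uv,np.ones(len(uv))]@np.linalg.inv(K).T*[1,-1,-1]@A.T
    return t+d*((z-t[2])/d[:,2])[:,None]
def pose(x,y,a,p):
    c,s=np.cos(a),np.sin(a); p=np.atleast_2d(p).astype(float)
    return np.c_[x+c*p[:,0]-s*p[:,1], y+s*p[:,0]+c*p[:,1], p[:,2]]
E
python3 - <<'E'
from h import *
t=cv2.imread("pics/top0.png"); s=cv2.imread("pics/scene0.png")
# blobs
for n,im in(("top",t),("scene",s)):
    h=cv2.cvtColor(im,cv2.COLOR_BGR2HSV); m=((h[...,0]<10)|(h[...,0]>174))&(h[...,1]>130)&(h[...,2]>60)
    k,l,st,ce=cv2.connectedComponentsWithStats(m.astype(np.uint8)); C=cam(n)
    for i in range(1,k):
        if 60<st[i,4]<1200: print(n,st[i],ce[i].round(1),unproj(C,ce[i],0.04).round(3))
a=cv2.resize(t[150:250,155:305],(798,532),interpolation=cv2.INTER_CUBIC)
cv2.imwrite("pics/a.png",a)
b=cv2.resize(s[200:300,80:230],(798,532),interpolation=cv2.INTER_CUBIC)
cv2.imwrite("pics/b.png",b)
E
```

```text
scene [491  28  21  35 483] [503.7  46.7] [[0.22  1.405 0.04 ]]
scene [487 115  25  30 479] [500.4 129.9] [[0.634 0.968 0.04 ]]
scene [137 219  18  19 251] [145.8 227.9] [[ 0.455 -0.389  0.04 ]]
scene [175 234  17  24 299] [183.3 245.6] [[ 0.574 -0.303  0.04 ]]
scene [292 251  33  24 415] [308.1 262.3] [[0.803 0.017 0.04 ]]
scene [234 259  29  36 772] [247.4 276.2] [[ 0.762 -0.168  0.04 ]]
```

View pics/a.png

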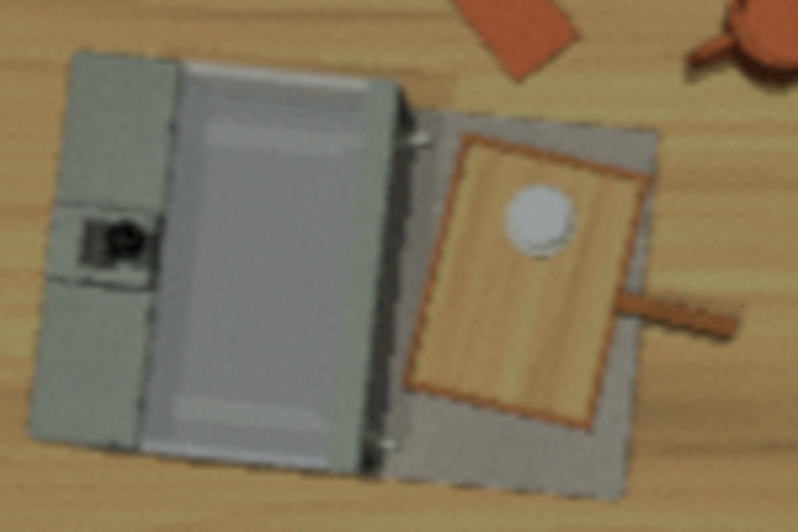

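View pics/b.png

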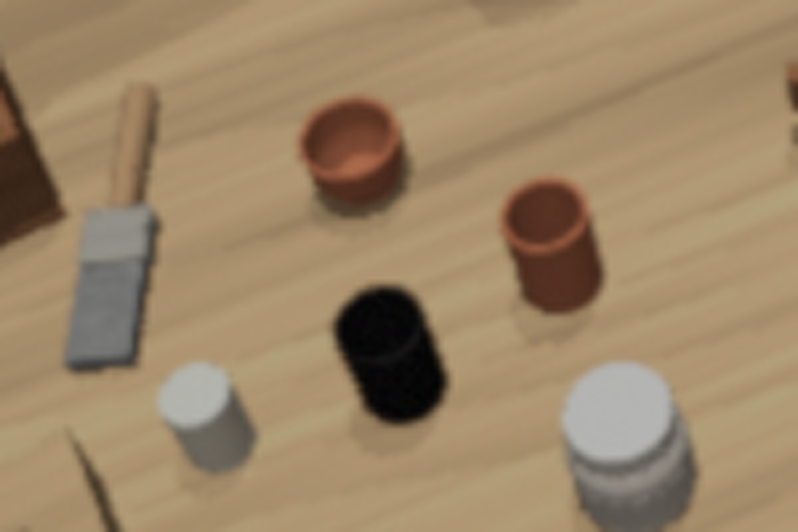

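The crop confirms it: the bowl's rim centre is at (351,140), the terracotta beaker's at (546,216), and the black lookalike is at (390,350). Next I fit the oven and tray poses from the corners read in the top crop.

```bash
python3 - <<'E'
from h import *
T=cam("top"); S=cam("scene")
f=lambda a,o: np.array(o)+(np.array(a,float)+.5)/5.32-.5
O=[(-.18,-.135,.03),(-.18,.135,.03),(.22,-.135,.175),(.22,.135,.175),(0,-.135,.175),(0,.135,.175)]
U=f([(659,130),(620,497),(78,50),(30,437),(398,80),(360,474)],(155,150))
def fit(P,U,x0):
    q=least_squares(lambda v:(proj(T,pose(*v,P))-U).ravel(),x0,loss='soft_l1'); return q.x, (proj(T,pose(*q.x,P))-U).round(1)
o,e=fit(O,U,(.6,.2,1.57)); print("oven",o,np.degrees(o[2]),e.tolist())
P=[(.07,-.095,.045),(-.07,-.095,.045),(-.07,.095,.045),(.07,.095,.045),(0,-.045,.072),(-.155,0,.07)]
U=f([(465,133),(650,180),(590,432),(405,388),(543,215),(738,328)],(155,150))
t,e=fit(P,U,(.6,.0,1.57)); print("tray",t,np.degrees(t[2]),e.tolist())
print("grip",pose(*t,(-.138,0,.06)),"stand",pose(*t,(0,-.045,.072)),"home",pose(*o,(.075,0,.03)))
c,s=np.cos(o[2]),np.sin(o[2]); d=t[:2]-o[:2]; print("tray in oven",c*d[0]+s*d[1],-s*d[0]+c*d[1])
print("bowl scene",unproj(S,f((351,140),(80,200)),.048),"beaker",unproj(S,f((546,216),(80,200)),.075))
print("bowl top",unproj(T,np.array([560,369])*.64,.044),"beaker",unproj(T,np.array([525,318])*.64,.07))
E
```

```text
oven [0.57299176 0.10989357 1.47605947] 84.5719779654027 [[0.3, -0.1], [1.0, 0.4], [-0.7, -1.6], [-0.7, 1.4], [0.6, -1.3], [-0.3, 0.6]]
tray [0.57746067 0.01445486 1.34036299] 76.79714246954889 [[-0.2, -0.2], [0.4, -0.7], [0.3, 0.2], [-0.6, -0.1], [-0.3, 0.4], [0.4, 0.2]]
grip [[ 0.54594155 -0.11989745  0.06      ]] stand [[0.62127121 0.00417689 0.072     ]] home [[0.5800864  0.18455726 0.03      ]]
tray in oven -0.09458800908192451 -0.013476917386754654
bowl scene [[ 0.45296437 -0.38730542  0.048     ]] beaker [[ 0.57729147 -0.30123172  0.075     ]]
bowl top [[ 0.45010091 -0.38432528  0.044     ]] beaker [[ 0.57252686 -0.2962597   0.07      ]]
```

```bash
cat >> h.py <<'E'
def plan(p,az,tilt=0,n=10,st=None,prof=True,dec=2):
    """rows (tool cm, deg) from current pose to p with tool x at azimuth az (deg), pitch tilt about tool x"""
    st=st or r.get_state(); p0=np.array(st["position"]); A=R.from_quat(st["orientation"])
    G=R.from_euler('ZX',[az,180+tilt],degrees=True); v=(A.inv()*G).as_rotvec()
    s=np.arange(n+1)/n
    if prof:
        w=np.minimum(np.minimum(np.arange(n)+1,n-np.arange(n)),3.); s=np.r_[0,np.cumsum(w)/w.sum()]
    dr=np.degrees(v)
    out=[]; p=np.array(p,float)
    for i in range(n):
        d=(A*R.from_rotvec(v*s[i])).inv().apply((p-p0)*(s[i+1]-s[i]))*100
        out.append(np.r_[d.round(dec),(dr*(s[i+1]-s[i])).round(1)])
    out=np.array(out)+0.0; print("max mm",np.abs(out[:,:3]).max()*10,"deg",np.abs(out[:,3:]).max())
    for k in range(0,n,10): print(",".join("%g"%x for x in out[k:k+10].ravel()))
E
python3 -c "
from h import *
plan((.452,-.386,.20),-13,0,14)"
```

```text
max mm 32.5 deg 5.2
-0.52,-0.95,0.14,0,0,-1.7,-0.99,-1.93,0.27,0,0,-3.5,-1.3,-2.98,0.41,0,0,-5.2,-1.02,-3.08,0.41,0,0,-5.2,-0.74,-3.16,0.41,0,0,-5.2,-0.45,-3.22,0.41,0,0,-5.2,-0.16,-3.24,0.41,0,0,-5.2,0.14,-3.25,0.41,0,0,-5.2,0.43,-3.22,0.41,0,0,-5.2,0.73,-3.17,0.41,0,0,-5.2
1.01,-3.09,0.41,0,0,-5.2,1.29,-2.98,0.41,0,0,-5.2,1.03,-1.9,0.27,0,0,-3.5,0.57,-0.92,0.14,0,0,-1.7
```

Call:
play_rows(rows=[-0.5,-0.95,0.1,0,0,-2,-1,-1.9,0.3,0,0,-3.5,-1.3,-3,0.4,0,0,-5,-1,-3.1,0.4,0,0,-5,-0.7,-3.2,0.4,0,0,-5,-0.5,-3.2,0.4,0,0,-5,-0.2,-3.2,0.4,0,0,-5,0.1,-3.3,0.4,0,0,-5,0.4,-3.2,0.4,0,0,-5,0.7,-3.2,0.4,0,0,-5], hand=1)

```text
clock: 0.93
position: [0.383, -0.4516, 0.2138]
orientation: [0.967, -0.257, -0.0, -0.0]
force: [0.6, 0.3, 0.4]
grip_width: 0.0854
```

Call:
play_rows(rows=[1,-3.1,0.4,0,0,-5,1.3,-3,0.4,0,0,-5,1,-1.9,0.3,0,0,-5,0.5,-0.9,0.2,0,0,-3,0,0,0,0,0,-2,0,0,0,0,0,0])

```text
clock: 1.43
position: [0.4543, -0.3866, 0.2006]
orientation: [0.996, -0.086, -0.0, -0.001]
force: [0.6, -0.2, -0.5]
grip_width: 0.0853
```

```bash
cat > w.py <<'E'
from h import *
def cups(name, hs=((.048,),(.075,)), show=True):
    st=r.get_state(); im=r.capture("wrist")[:,:,::-1].copy(); cv2.imwrite(f"pics/{name}.png",im)
    C=cam("wrist",st); h=cv2.cvtColor(im,cv2.COLOR_BGR2HSV)
    m=((h[...,0]<12)|(h[...,0]>172))&(h[...,1]>120)&(h[...,2]>50)
    k,l,s,ce=cv2.connectedComponentsWithStats(m.astype(np.uint8))
    for i in range(1,k):
        if s[i,4]>300: print(s[i].tolist(),ce[i].round(1),"z0",unproj(C,ce[i],0)[0].round(4))
    return C,im,st
E
python3 - <<'E'
from w import *
C,im,st=cups("w1"); print(st["clock"],st["position"],np.degrees(R.from_quat(st["orientation"]).as_euler('ZYX')),st["joint_pos"])
# predicted bowl contours
a=np.linspace(0,2*np.pi,60)
b=np.c_[.452+.031*np.cos(a),-.386+.031*np.sin(a),0*a+.048]
print(proj(C,b).mean(0),proj(C,b).min(0),proj(C,b).max(0))
E
```

```text
[353, 6, 99, 81, 3471] [405.1  51.2] z0 [ 0.6018 -0.302   0.    ]
[221, 147, 72, 71, 3627] [256.9 182.6] z0 [ 0.4504 -0.3998  0.    ]
1.4333 [ 0.45429707 -0.38659526  0.20061037] [-9.81914664e+00  5.56242438e-02 -1.79945804e+02] [-7.46959673e-01  1.53674964e-01  1.82997549e+00  2.89190045e-04
  1.15927150e+00 -5.75698630e-01]
[256.16890067 182.06840703] [219.4854914  146.84991291] [291.68038844 216.26383248]
```

View pics/w1.png

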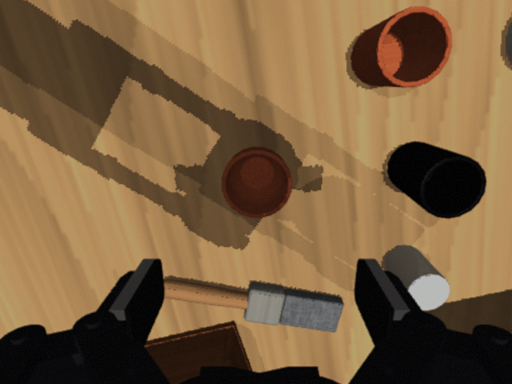

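The wrist view shows the bowl at (257,182), within 1 px of its predicted place. The terracotta beaker is at (415,45) and the black lookalike at (440,180). I'll grasp the bowl.

Call:
play_rows(rows=[-0.2,0,1,0,0,0,0,0,2,0,0,0,0,0,3,0,0,0,0,0,3,0,0,0,0,0,3,0,0,0,0,0,2.4,0,0,0,0,0,1.5,0,0,0,0,0,0.5,0,0,0,0,0,0,0,0,0])

```text
clock: 2.23
position: [0.4498, -0.3872, 0.035]
orientation: [0.996, -0.088, -0.002, -0.001]
force: [-0.8, -0.3, 0.2]
grip_width: 0.0852
```

Call:
play_rows(rows=[0,0,0,0,0,0,0,0,0,0,0,0,0,0,0,0,0,0,0,0,0,0,0,0,0,0,0,0,0,0,0,0,0,0,0,0], hand=0)

```text
clock: 2.73
position: [0.453, -0.3896, 0.0396]
orientation: [0.996, -0.088, 0.002, 0.001]
force: [-0.8, 0.3, 6.8]
grip_width: 0.0602
```

Call:
play_rows(rows=[0,0,-0.5,0,0,0,0,0,-1.5,0,0,0,0,0,-2.5,0,0,0,0,0,-3,0,0,0,0,0,-3,0,0,0,0,0,-2,0,0,0,0,0,-1,0,0,0,0,0,-0.5,0,0,0])

```text
clock: 3.4
position: [0.4525, -0.3887, 0.1797]
orientation: [0.996, -0.088, 0.001, 0.001]
force: [0.9, 0.3, -1.4]
grip_width: 0.0601
```

```bash
python3 -c "
from h import *
print(r.get_state()['position'])
plan((.621,.004,.20),-13,0,18)"
```

```text
[ 0.45251019 -0.38873719  0.17968572]
max mm 26.299999999999997 deg 0.2
0.2,-0.87,-0.04,0,0,0.1,0.4,-1.73,-0.09,0,0,0.1,0.6,-2.6,-0.13,0,0,0.2,0.59,-2.6,-0.13,0,0,0.2,0.58,-2.61,-0.13,0,0,0.2,0.57,-2.61,-0.13,0,0,0.2,0.57,-2.61,-0.13,0,0,0.2,0.56,-2.61,-0.13,0,0,0.2,0.55,-2.61,-0.13,0,0,0.2,0.54,-2.62,-0.13,0,0,0.2
0.53,-2.62,-0.13,0,0,0.2,0.52,-2.62,-0.13,0,0,0.2,0.52,-2.62,-0.13,0,0,0.2,0.51,-2.62,-0.13,0,0,0.2,0.5,-2.62,-0.13,0,0,0.2,0.49,-2.63,-0.13,0,0,0.2,0.32,-1.75,-0.08,0,0,0.1,0.16,-0.88,-0.04,0,0,0.1
```

Call:
play_rows(rows=[0.2,-0.9,0,0,0,0,0.4,-1.7,-0.1,0,0,0,0.6,-2.6,-0.1,0,0,0.2,0.6,-2.6,-0.1,0,0,0.3,0.6,-2.6,-0.2,0,0,0.3,0.6,-2.6,-0.2,0,0,0.3,0.6,-2.6,-0.2,0,0,0.3,0.6,-2.6,-0.2,0,0,0.3,0.5,-2.6,-0.2,0,0,0.3,0.5,-2.6,-0.1,0,0,0.3])

```text
clock: 4.23
position: [0.5461, -0.1657, 0.1887]
orientation: [0.994, -0.108, -0.002, -0.001]
force: [0.9, -1.3, -1.2]
grip_width: 0.06
```

Call:
play_rows(rows=[0.5,-2.6,-0.1,0,0,0.3,0.5,-2.6,-0.1,0,0,0.3,0.5,-2.6,-0.1,0,0,0.1,0.5,-2.6,-0.1,0,0,0,0.5,-2.6,-0.1,0,0,0,0.5,-2.6,-0.1,0,0,0,0.3,-1.8,0,0,0,0,0.2,-0.9,0,0,0,0,0,0,0,0,0,0,0,0,0,0,0,0])

```text
clock: 5.07
position: [0.621, 0.0026, 0.1955]
orientation: [0.994, -0.113, -0.002, 0.0]
force: [-0.8, -0.7, -1.5]
grip_width: 0.0601
```

```bash
python3 - <<'E'
from w import *
C,im,st=cups("w2"); s=r.capture("scene")[:,:,::-1]; cv2.imwrite("pics/s2.png",s)
print(st["clock"],st["position"],np.degrees(R.from_quat(st["orientation"]).as_euler('ZYX')),st["force"])
c=s[150:280,200:380]; big=cv2.resize(c,(540,390),interpolation=cv2.INTER_CUBIC)
out=np.zeros((800,540,3),np.uint8); out=np.zeros((390,800+0,3),np.uint8)
w=cv2.resize(im,(520,390)); out=np.hstack([w,cv2.resize(c,(280,390*280//540))if 0 else np.zeros((390,0,3),np.uint8)])
cv2.imwrite("pics/w2b.png",cv2.resize(im,(800,600),interpolation=cv2.INTER_CUBIC))
cv2.imwrite("pics/s2c.png",big)
T=(.5775,.0145,np.radians(76.8))
for n,p in(("stand",(0,-.045,.072)),("c++",(.07,.095,.045)),("c+-",(.07,-.095,.045)),("c-+",(-.07,.095,.045)),("c--",(-.07,-.095,.045)),("stemend",(-.155,0,.07))): print(n,proj(C,pose(*T,p)).round(1)*800/512)
E
```

```text
[370, 35, 127, 130, 7747] [433.1  99.9] z0 [0.7914 0.0315 0.    ]
[109, 204, 226, 148, 17653] [256.5 279.6] z0 [ 0.5908 -0.1171  0.    ]
[389, 255, 123, 113, 5831] [451.3 300.9] z0 [ 0.7974 -0.1926  0.    ]
5.0667 [0.62096007 0.00258787 0.19548479] [-1.29998497e+01  1.76476928e-01  1.79932143e+02] [-0.84623754 -0.72971497 -1.46172002]
stand [[403.90625 298.75   ]]
c++ [[125.9375 148.4375]]
c+- [[504.21875 150.     ]]
c-+ [[165.3125  397.03125]]
c-- [[488.90625 398.59375]]
stemend [[327.1875 545.9375]]
```

View pics/w2b.png

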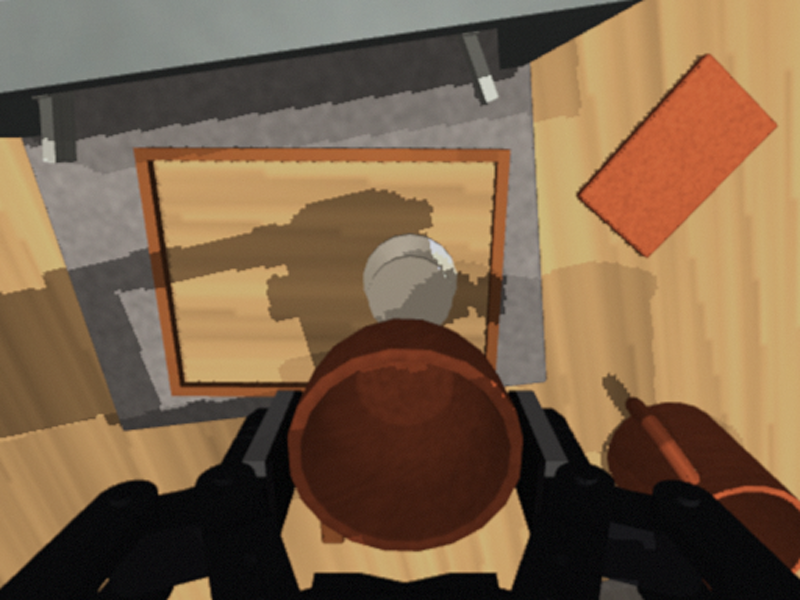

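The tray rim corners are at (135,150), (510,150), (175,393) and about (493,389). The apron corners are at (545,381) and (122,428), and the bowl hangs upright with its rim centre at (405,449). I'll refit from these closer measurements.

```bash
python3 - <<'E'
from h import *
st=r.get_state(); C=cam("wrist",st); T=cam("top")
f=lambda a:(np.array(a,float)+.5)*.64-.5
P=[(.07,.095,.045),(.07,-.095,.045),(-.07,.095,.045),(-.07,-.095,.045)]
U=f([(135,149),(510,150),(174,394),(493,389)])
q=least_squares(lambda v:(proj(C,pose(*v,P))-U).ravel(),(.58,.015,1.34)); t=q.x
print("tray",t,np.degrees(t[2]),(proj(C,pose(*t,P))-U).round(1).tolist()); print("stand",pose(*t,(0,-.045,.072)),"px",proj(C,pose(*t,(0,-.045,.072)))/.64)
O=[(-.18,-.135,.03),(-.18,.135,.03)]; V=f([(545,381),(122,428)])
L=f([(0,94),(640,-1)])  # roof front edge line
g=lambda a:155+(a+.5)/5.32-.5
def res(v):
    e=(proj(C,pose(*v,O))-V).ravel(); w=proj(C,pose(*v,[(0,-.1,.175),(0,.1,.175)])); d=L[1]-L[0]; n=np.array([-d[1],d[0]])/np.hypot(*d)
    return np.r_[e,(w-L[0])@n]
q=least_squares(res,(.573,.11,1.476)); print("oven wrist",q.x,np.degrees(q.x[2]),q.fun.round(1))
# bowl in hand: rim centre in tool coords, rim ~ tool z=-zc
K,A,tt=C; RT=R.from_quat(st["orientation"]).as_matrix()
for zr in(.006,.009,.012): print(zr,((unproj(C,f([(405,449)]),st["position"][2]+zr)-st["position"])@RT*1000).round(1), [round(float(x),4) for x in np.ptp(unproj(C,f([(289,449),(522,449)]),st["position"][2]+zr),axis=0)])
E
```

```text
tray [0.58166812 0.0138911  1.34442071] 77.02963268057894 [[-1.3, -1.1], [0.5, -2.3], [-0.8, 1.1], [1.9, 4.1]]
stand [[0.62552    0.00379099 0.072     ]] px [[411.19135699 295.37077127]]
oven wrist [0.57446211 0.109407   1.47353359] 84.42725559760096 [ 1.   1.3 -0.6  3.1 -0.4 -1. ]
0.006 [[ 0.7 -2.5 -6. ]] [0.059, 0.0136, 0.0]
0.009 [[ 0.7 -4.5 -9. ]] [0.0575, 0.0133, 0.0]
0.012 [[  0.7  -6.5 -12. ]] [0.0559, 0.0129, 0.0]
```

Call:
play_rows(rows=[0,1,0,0,0,0,0,2,0,0,0,0,0,2,0,0,0,0,0,1,0,0,0,0,0,0,0,0,0,0,0,0,0,0,0,0,0,0,0,0,0,0])

```text
clock: 5.75
position: [0.6086, -0.0561, 0.1974]
orientation: [0.993, -0.114, 0.0, -0.0]
force: [0.1, -0.4, -1.1]
grip_width: 0.0598
```

```bash
python3 - <<'E'
from w import *
C,im,st=cups("w3"); s=r.capture("scene")[:,:,::-1]; cv2.imwrite("pics/s3.png",s)
print(st["clock"],st["position"],np.degrees(R.from_quat(st["orientation"]).as_euler('ZYX')),st["force"])
for t in((.5775,.0145,np.radians(76.8)),(.5817,.0139,np.radians(77))):
    P=[(.07,.095,.045),(.07,-.095,.045),(-.07,.095,.045),(-.07,-.095,.045),(0,-.045,.072),(-.155,0,.07)]; print(proj(C,pose(*t,P)).round(1).tolist())
a=cv2.resize(im[60:300,60:340],(700,600),interpolation=cv2.INTER_CUBIC); a=cv2.convertScaleAbs(a,alpha=1.3,beta=15)
cv2.imwrite("pics/w3b.png",a)
E
```

```text
[374, 0, 135, 99, 7081] [434.5  39.6] z0 [0.7856 0.0233 0.    ]
[71, 10, 73, 38, 580] [98.8 19.4] z0 [0.5054 0.1048 0.    ]
[159, 184, 116, 8, 556] [216.7 187.4] z0 [ 0.5641 -0.064   0.    ]
[184, 194, 151, 178, 17944] [258.  280.8] z0 [ 0.5798 -0.1785  0.    ]
[396, 195, 116, 134, 9478] [460.9 262.8] z0 [ 0.7991 -0.2066  0.    ]
5.75 [ 0.6085587  -0.05613765  0.1974264 ] [-1.31289996e+01 -1.36394919e-02 -1.79964956e+02] [ 0.107869   -0.40398153 -1.14519497]
[[65.5, 10.4], [324.5, 10.9], [94.8, 192.0], [314.2, 192.3], [256.2, 111.7], [205.0, 293.4]]
[[70.9, 10.3], [330.0, 9.8], [99.9, 192.0], [319.4, 191.5], [262.0, 110.9], [210.4, 293.0]]
```

View pics/w3b.png

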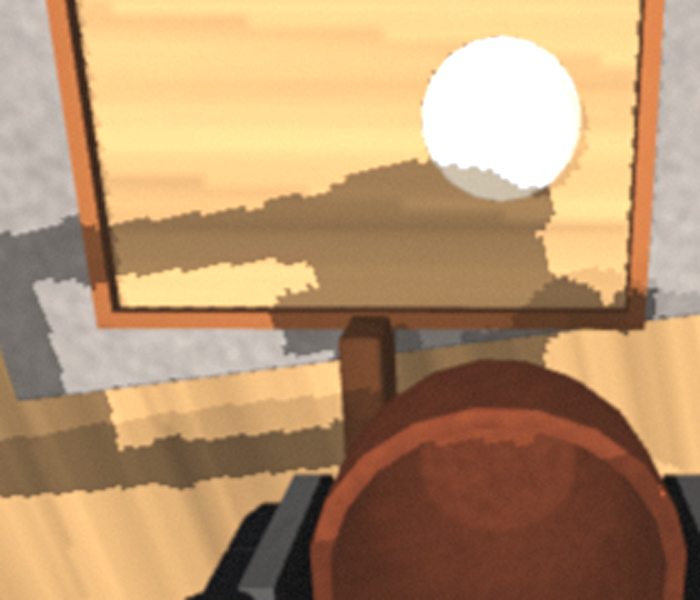

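The stand's top disc centre is at raw pixel (260,107). The tray's near corners are at (99,190) and (317,191), and the bowl's rim spans u 184–334 and v 223–371. I'll fit from these.

```bash
python3 - <<'E'
from h import *
st=r.get_state(); C=cam("wrist",st)
f=lambda a:60+(np.array(a,float)+.5)/2.5-.5
rim=lambda z:[(.07,.095,z),(.07,-.095,z),(-.07,.095,z),(-.07,-.095,z)]
U=f([(99,327),(643,329),(501,118.5)]); E=[f([(48,0),(99,327)]),f([(664,0),(643,329)])]
for dz in (0,-.003,.003):
  def res(v):
    p=proj(C,pose(*v,[(-.07,.095,.045+dz),(-.07,-.095,.045+dz),(0,-.045,.072+dz)])); e=(p-U).ravel()
    for (a,b),y in zip(E,(.095,-.095)):
        w=proj(C,pose(*v,[(.05,y,.045+dz),(-.05,y,.045+dz)])); d=b-a; n=np.array([-d[1],d[0]])/np.hypot(*d); e=np.r_[e,(w-a)@n]
    return e
  q=least_squares(res,(.58,.015,1.34)); t=q.x
  print(dz,"tray",t.round(4),np.degrees(t[2]).round(2),q.fun.round(1),"stand",pose(*t,(0,-.045,.072)).round(4), unproj(C,U[2],.072+dz).round(4))
a=np.linspace(0,2*np.pi,180); RT=R.from_quat(st["orientation"]).as_matrix()
def ext(v):
    x,y,z,tl=v; c=np.c_[.031*np.cos(a),.031*np.sin(a),0*a]@R.from_euler('x',tl).as_matrix().T+[x,y,z]
    p=proj(C,c@RT.T+st["position"]); return np.r_[p.min(0),p.max(0)]
m=np.array([183.5,223,334.5,371.5])
q=least_squares(lambda v:ext(v)-m,(0,0,-.01,0)); print("bowl rim in tool",q.x.round(4),q.fun.round(2))
q=least_squares(lambda v:ext(np.r_[v,0])-m,(0,0,-.01)); print("no tilt",q.x.round(4),q.fun.round(2))
E
```

```text
0 tray [0.5811 0.0163 1.3421] 76.9 [-1.1 -0.7  1.3 -1.2  0.6  1.7  1.3  1.1 -0.6 -1.1] stand [[0.6249 0.0061 0.072 ]] [[0.6248 0.0073 0.072 ]]
-0.003 tray [0.5806 0.0158 1.3422] 76.9 [ 0.1 -1.1  0.2 -1.7  0.   2.1 -0.1 -0.2  0.7  0. ] stand [[0.6244 0.0056 0.072 ]] [[0.6247 0.0071 0.069 ]]
0.003 tray [0.5816 0.0167 1.342 ] 76.89 [-2.4 -0.2  2.3 -0.8  1.1  1.2  2.8  2.4 -1.8 -2.2] stand [[0.6254 0.0065 0.072 ]] [[0.6248 0.0075 0.075 ]]
bowl rim in tool [ 0.0007  0.0027 -0.0061 -0.2717] [ 0.  0.  0. -0.]
no tilt [ 0.0007 -0.0008 -0.0134] [-4.95  5.42  4.96 -6.31]
```

```bash
python3 - <<'E'
from h import *
st=r.get_state(); C=cam("wrist",st); RT=R.from_quat(st["orientation"]).as_matrix()
for x,y,z,tl in((.0007,.0027,-.0061,-.2717),(.0007,-.0008,-.0134,0),(.0007,-.002,-.006,0)):
    M=R.from_euler('x',tl).as_matrix()
    for d in (0,.042): print(tl,d,proj(C,((np.array([x,y,z])+M@[0,0,d])@RT.T+st["position"])[None]).round(1))
s=cv2.imread("pics/s3.png"); p=proj(cam("scene"),st["position"])[0].astype(int); print(p)
c=s[p[1]-50:p[1]+50,p[0]-65:p[0]+65]; c=cv2.convertScaleAbs(cv2.resize(c,(780,600),interpolation=cv2.INTER_CUBIC),alpha=1.4,beta=20)
cv2.imwrite("pics/s3c.png",c)
E
```

```text
-0.2717 0 [[259.1 298.2]]
-0.2717 0.042 [[259.  270.1]]
0 0 [[259.1 302. ]]
0 0.042 [[259.  250.5]]
0 0 [[259.1 288.2]]
0 0.042 [[259.  241.7]]
[257 193]
```

View pics/s3c.png

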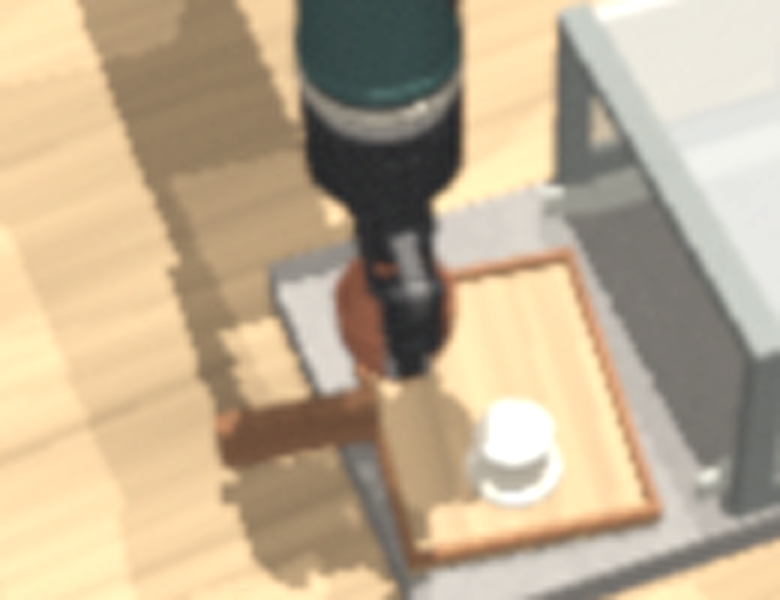

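```bash
python3 - <<'E'
from h import *
st=r.get_state(); C=cam("wrist",st); RT=R.from_quat(st["orientation"]).as_matrix()
a=np.linspace(0,2*np.pi,180)
def ext(v):
    x,y,z,tl=v; c=np.c_[.031*np.cos(a),.031*np.sin(a),0*a]@R.from_euler('x',tl).as_matrix().T+[x,y,z]
    p=proj(C,c@RT.T+st["position"]); return np.r_[p.min(0),p.max(0)]
m=np.array([183.5,223,334.5,352])
q=least_squares(lambda v:ext(v)-m,(0,0,-.01,0)); print("bowl rim in tool",q.x.round(4),q.fun.round(2))
q=least_squares(lambda v:ext(np.r_[v,0])-m,(0,0,-.01)); v=q.x; print("no tilt",v.round(4),q.fun.round(2))
print(proj(C,((v+[0,0,.042])@RT.T+st["position"])[None]))
tgt=np.array([.6247,.0068]); off=(RT@np.r_[v[:2],0])[:2]; print("tcp xy target",tgt-off)
plan(np.r_[tgt-off,.125],-13.1,0,8)
E
```

```text
bowl rim in tool [ 0.0007  0.0006 -0.005   0.0079] [-0.  0.  0.  0.]
no tilt [ 0.0007  0.0008 -0.0047] [ 0.17 -0.19 -0.17  0.22]
[[258.95860926 245.34486983]]
tcp xy target [0.6242246  0.00768135]
max mm 12.1 deg 0.0
0,-0.36,0.4,0,0,0,0.01,-0.72,0.8,0,0,0,0.01,-1.08,1.21,0,0,0,0.01,-1.08,1.21,0,0,0,0.01,-1.08,1.21,0,0,0,0.01,-1.08,1.21,0,0,0,0.01,-0.72,0.8,0,0,0,0,-0.36,0.4,0,0,0
```

The bowl is upright in the grip with its underside about 43 mm below the TCP. I'll move over the stand and lower it step by step.

Call:
play_rows(rows=[0,-0.4,0,0,0,0,0,-0.8,0.3,0,0,0,0,-1.2,0.9,0,0,0,0,-1.5,1.2,0,0,0,0.1,-1.3,1.5,0,0,0,0,-0.9,1.5,0,0,0,0,-0.4,1.2,0,0,0,0,0,0.6,0,0,0,0,0,0,0,0,0,0,0,0,0,0,0])

```text
clock: 6.68
position: [0.6238, 0.0071, 0.1245]
orientation: [0.994, -0.114, -0.001, 0.0]
force: [0.5, 0.1, -1.1]
grip_width: 0.06
```

Call:
play_rows(rows=[0,0,0.2,0,0,0,0,0,0.2,0,0,0,0,0,0.2,0,0,0,0,0,0.1,0,0,0,0,0,0,0,0,0,0,0,0,0,0,0])

```text
clock: 7.18
position: [0.6242, 0.0068, 0.1184]
orientation: [0.993, -0.114, 0.0, -0.0]
force: [-0.2, -0.3, -1.9]
grip_width: 0.0599
```

Call:
play_rows(rows=[0,0,0.15,0,0,0,0,0,0,0,0,0,0,0,0,0,0,0])

```text
clock: 7.43
position: [0.6241, 0.007, 0.1167]
orientation: [0.994, -0.114, -0.0, 0.0]
force: [-0.6, -0.4, -1.2]
grip_width: 0.0598
```

Call:
play_rows(rows=[0,0,0.2,0,0,0,0,0,0,0,0,0,0,0,0,0,0,0])

```text
clock: 7.68
position: [0.624, 0.007, 0.1146]
orientation: [0.994, -0.114, -0.0, 0.0]
force: [0.1, -0.6, -2.0]
grip_width: 0.0598
```

Call:
play_rows(rows=[0,0,0.15,0,0,0,0,0,0,0,0,0,0,0,0,0,0,0])

```text
clock: 7.93
position: [0.6241, 0.007, 0.1132]
orientation: [0.993, -0.114, -0.0, 0.0]
force: [-0.4, -0.3, -1.4]
grip_width: 0.0599
```

Call:
play_rows(rows=[0,0,0.15,0,0,0,0,0,0,0,0,0,0,0,0,0,0,0])

```text
clock: 8.18
position: [0.6242, 0.007, 0.1118]
orientation: [0.993, -0.114, -0.0, -0.0]
force: [0.1, -1.2, -1.4]
grip_width: 0.0601
```

Call:
play_rows(rows=[0,0,0.15,0,0,0,0,0,0,0,0,0,0,0,0,0,0,0])

```text
clock: 8.43
position: [0.6242, 0.007, 0.1116]
orientation: [0.994, -0.114, 0.0, -0.0]
force: [-3.5, 0.8, 6.0]
grip_width: 0.0602
```

Call:
play_rows(rows=[0,0,-0.1,0,0,0,0,0,0,0,0,0,0,0,0,0,0,0,0,0,0,0,0,0], hand=1)

```text
clock: 8.77
position: [0.6242, 0.007, 0.1111]
orientation: [0.993, -0.114, 0.0, -0.0]
force: [0.6, -0.0, 0.0]
grip_width: 0.0851
```

Call:
play_rows(rows=[0,0,-0.5,0,0,0,0,0,-1,0,0,0,0,0,-2,0,0,0,0,0,-2,0,0,0,0,1,-2,0,0,0,0,2,-1,0,0,0,0,2,-0.5,0,0,0,0,1,0,0,0,0,0,0,0,0,0,0,0,0,0,0,0,0])

```text
clock: 9.6
position: [0.6104, -0.0516, 0.2012]
orientation: [0.993, -0.115, -0.0, -0.0]
force: [-0.7, -0.8, -0.3]
grip_width: 0.0853
```

```bash
python3 - <<'E'
from w import *
C,im,st=cups("w4")
print(st["clock"],st["position"],st["force"],st["grip_width"])
a=np.linspace(0,2*np.pi,180)
def ext(v,h=.12,R_=.031):
    p=proj(C,np.c_[v[0]+R_*np.cos(a),v[1]+R_*np.sin(a),0*a+h]); return p
tr=(.5809,.0163,np.radians(76.9))
o=im.copy()
for p,c in((ext((.6247,.0068)),(0,255,0)),(ext((.6247,.0068),.072,.021),(255,0,0)),(proj(C,pose(*tr,[(.07,.095,.045),(.07,-.095,.045),(-.07,-.095,.045),(-.07,.095,.045),(.07,.095,.045)])),(255,255,0))):
    cv2.polylines(o,[np.round(p*8).astype(np.int32)],False,c,1,cv2.LINE_AA,3)
cv2.imwrite("pics/w4b.png",cv2.resize(o,(800,600),interpolation=cv2.INTER_CUBIC))
p=ext((.6247,.0068)); print("pred rim",p.min(0),p.max(0))
E
```

```text
[371, 0, 133, 105, 7392] [433.   42.7] z0 [0.7876 0.0255 0.    ]
[74, 19, 112, 37, 882] [119.5  25.8] z0 [0.5215 0.1016 0.    ]
[190, 19, 66, 10, 368] [227.2  23.5] z0 [0.6137 0.0819 0.    ]
[256, 19, 70, 164, 1116] [309.4  78.9] z0 [0.6753 0.0206 0.    ]
[209, 64, 102, 104, 7934] [258.8 116.8] z0 [ 0.6225 -0.0019 -0.    ]
[134, 188, 141, 8, 651] [203.1 191.7] z0 [ 0.5502 -0.0617  0.    ]
[403, 199, 109, 131, 7724] [462.3 269.9] z0 [ 0.8037 -0.214   0.    ]
[259, 352, 40, 20, 476] [277.  361.2] z0 [ 0.5776 -0.2919  0.    ]
9.6 [ 0.61038518 -0.05155245  0.20116071] [-0.73162576 -0.76848474 -0.26119312] 0.0853414855135744
pred rim [207.20160039  64.78853619] [310.81289766 170.53481208]
```

View pics/w4b.png

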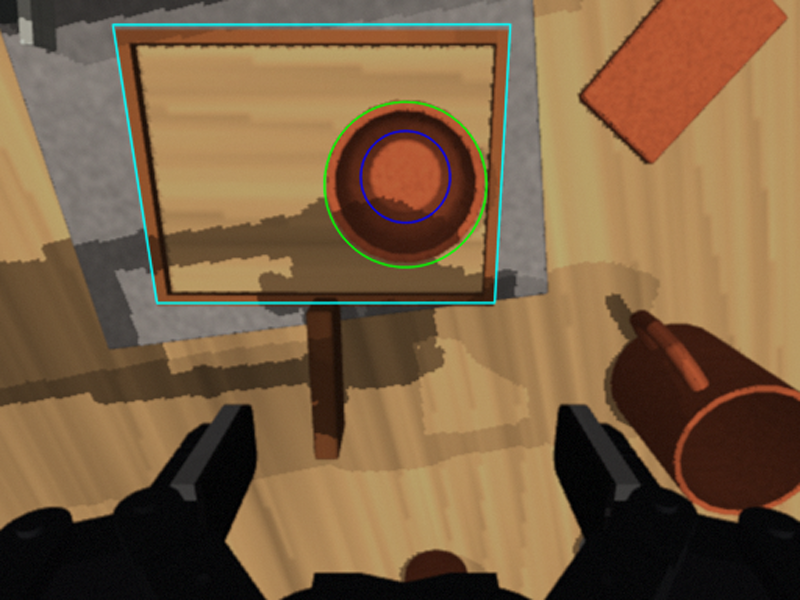

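The bowl stands centred on the stand: its rim matches the predicted circle to about 1 mm. The tray outline also matches. On to the beaker.

Call:
play_rows(rows=[0,0.8,0,0,0,0,0.2,1.8,-0.2,0,0,0,0.3,2.8,-0.3,0,0,0,0.3,3.2,-0.3,0,0,0,0.3,3.2,-0.3,0,0,0,0.3,3.2,-0.3,0,0,0,0.3,3.2,-0.3,0,0,0,0.3,2.8,-0.3,0,0,0,0.2,2.3,0,0,0,0,0,1.2,0,0,0,0])

```text
clock: 10.48
position: [0.5762, -0.2974, 0.2208]
orientation: [0.993, -0.114, -0.0, 0.0]
force: [-0.5, 0.1, -0.0]
grip_width: 0.0856
```

Call:
play_rows(rows=[0,0.4,0,0,0,0,0,0,0,0,0,0,0,0,0,0,0,0,0,0,0,0,0,0])

```text
clock: 10.82
position: [0.576, -0.2974, 0.2209]
orientation: [0.994, -0.113, -0.0, -0.0]
force: [-0.6, 0.6, -0.1]
grip_width: 0.0855
```

```bash
python3 - <<'E'
from w import *
C,im,st=cups("w5")
print(st["clock"],st["position"],np.degrees(R.from_quat(st["orientation"]).as_euler('ZYX')))
a=np.linspace(0,2*np.pi,180)
for v in((.575,-.299),(.5773,-.3012),(.5725,-.296)):
    p=np.vstack([proj(C,np.c_[v[0]+.026*np.cos(a),v[1]+.026*np.sin(a),0*a+h]) for h in(.075,0)]); print(v,p.min(0).round(1),p.max(0).round(1))
E
```

```text
[462, 0, 50, 12, 460] [489.5   4.7] z0 [ 0.8149 -0.1992  0.    ]
[231, 146, 61, 72, 2489] [261.5 182. ] z0 [ 0.575  -0.3166  0.    ]
10.8167 [ 0.57597978 -0.2973962   0.22093311] [-1.29895607e+01  3.60210957e-02 -1.79955925e+02]
(0.575, -0.299) [226.6 141.7] [288.4 216. ]
(0.5773, -0.3012) [229.9 143.3] [291.6 217.7]
(0.5725, -0.296) [222.8 139.4] [284.8 213.4]
```

Call:
play_rows(rows=[0.1,0.2,1,0,0,0,0.2,0.2,2,0,0,0,0,0,3,0,0,0,0,0,3,0,0,0,0,0,3,0,0,0,0,0,2.4,0,0,0,0,0,1.5,0,0,0,0,0,0.7,0,0,0,0,0,0,0,0,0,0,0,0,0,0,0])

```text
clock: 11.7
position: [0.578, -0.3032, 0.0552]
orientation: [0.994, -0.114, -0.0, -0.0]
force: [0.6, 0.0, 0.7]
grip_width: 0.0851
```

Call:
play_rows(rows=[0,0,0,0,0,0,0,0,0,0,0,0,0,0,0,0,0,0,0,0,0,0,0,0,0,0,0,0,0,0,0,0,0,0,0,0,0,0,0,0,0,0], hand=0)

```text
clock: 12.28
position: [0.5788, -0.3042, 0.0574]
orientation: [0.993, -0.114, 0.001, 0.001]
force: [-1.8, 0.8, 5.8]
grip_width: 0.0501
```

Call:
play_rows(rows=[0,0,-0.5,0,0,0,0,0,-1.5,0,0,0,0,0,-2.5,0,0,0,0,0,-3,0,0,0,0,0,-3,0,0,0,0,0,-2,0,0,0,0,0,-1,0,0,0,0,0,-0.5,0,0,0,0,0,0,0,0,0,0,0,0,0,0,0])

```text
clock: 13.12
position: [0.5769, -0.3031, 0.1937]
orientation: [0.993, -0.114, -0.001, -0.0]
force: [-0.3, 0.7, -2.4]
grip_width: 0.05
```

```bash
python3 - <<'E'
from w import *
C,im,st=cups("w6")
print(st["clock"],st["position"],np.degrees(R.from_quat(st["orientation"]).as_euler('ZYX')),st["grip_width"],st["force"])
RT=R.from_quat(st["orientation"]).as_matrix(); a=np.linspace(0,2*np.pi,180)
for dz in(.020,.016,.012):
    p=np.vstack([proj(C,np.c_[.026*np.cos(a),.026*np.sin(a),0*a-dz]@RT.T+st["position"])]); print(dz,p.min(0).round(1),p.max(0).round(1))
tr=(.5809,.0163,np.radians(76.9)); t=pose(*tr,(0,.050,.16))[0]; print(t); plan(t,-13.1,0,19)
E
```

```text
[192, 186, 135, 173, 17015] [258.3 277.6] z0 [ 0.5496 -0.4192  0.    ]
13.1167 [ 0.57694921 -0.303083    0.19371929] [-1.30736138e+01  1.25904037e-01 -1.79961131e+02] 0.04999938466371369 [-0.28876887  0.74498825 -2.38436204]
0.02 [186.5 251.8] [327.9 370.1]
0.016 [188.7 246.4] [325.8 362.1]
0.012 [190.7 241.3] [323.9 354.5]
[0.5322012  0.02763257 0.16      ]
max mm 18.3 deg 0.0
-0.23,-0.61,0.07,0,0,0,-0.46,-1.22,0.13,0,0,0,-0.69,-1.83,0.2,0,0,0,-0.69,-1.83,0.2,0,0,0,-0.69,-1.83,0.2,0,0,0,-0.69,-1.83,0.2,0,0,0,-0.69,-1.83,0.2,0,0,0,-0.69,-1.83,0.2,0,0,0,-0.69,-1.83,0.2,0,0,0,-0.69,-1.83,0.2,0,0,0
-0.69,-1.83,0.2,0,0,0,-0.69,-1.83,0.2,0,0,0,-0.69,-1.83,0.2,0,0,0,-0.69,-1.83,0.2,0,0,0,-0.69,-1.83,0.2,0,0,0,-0.69,-1.83,0.19,0,0,0,-0.69,-1.83,0.19,0,0,0,-0.46,-1.22,0.13,0,0,0,-0.23,-0.61,0.06,0,0,0
```

Call:
play_rows(rows=[-0.4,-1,0,0,0,0,-0.8,-2,0,0,0,0,-1.1,-3,0,0,0,0,-1.1,-3,0,0,0,0,-1.1,-3,0,0,0,0,-1.1,-3,0,0,0,0,-1.1,-3,0,0,0,0,-1.1,-3,0,0,0,0,-1.1,-3,0.2,0,0,0,-1.1,-3,0.5,0,0,0])

```text
clock: 14.0
position: [0.5402, -0.0158, 0.1875]
orientation: [0.993, -0.114, -0.001, -0.0]
force: [0.3, -0.4, -1.7]
grip_width: 0.0503
```

Call:
play_rows(rows=[-0.9,-2.3,0.7,0,0,0,-0.5,-1.3,0.7,0,0,0,-0.3,-0.5,0.7,0,0,0,0,0,0.7,0,0,0,0,0,0.7,0,0,0,0,0,0,0,0,0,0,0,0,0,0,0,0,0,0,0,0,0])

```text
clock: 14.67
position: [0.5345, 0.0249, 0.1534]
orientation: [0.993, -0.115, 0.0, 0.0]
force: [0.4, 0.2, -2.0]
grip_width: 0.05
```

```bash
python3 - <<'E'
from w import *
C,im,st=cups("w7")
print(st["clock"],st["position"],np.degrees(R.from_quat(st["orientation"]).as_euler('ZYX')))
a=np.linspace(0,2*np.pi,180); p=proj(C,np.c_[.6247+.031*np.cos(a),.0068+.031*np.sin(a),0*a+.12]); print("bowl pred",p.min(0),p.max(0))
tr=(.5809,.0163,np.radians(76.9)); t=pose(*tr,(0,.050,.16))[0]; plan(np.r_[t[:2],.105],-13.1,0,8)
E
```

```text
[493, 115, 19, 38, 389] [504.9 133.3] z0 [0.7414 0.0198 0.    ]
[189, 117, 16, 129, 699] [196.5 183.2] z0 [0.4827 0.0364 0.    ]
[354, 172, 141, 118, 11834] [427.7 231.2] z0 [ 0.6734 -0.0546  0.    ]
[192, 186, 136, 189, 17823] [259.7 279.4] z0 [ 0.5141 -0.0689  0.    ]
[494, 292, 18, 58, 722] [504.1 320.3] z0 [ 0.7406 -0.17    0.    ]
14.6667 [0.53448552 0.02488813 0.15337278] [-1.31586554e+01 -1.24177365e-02  1.79994840e+02]
bowl pred [375.13869575 185.01439812] [496.78429874 293.6474435 ]
max mm 8.100000000000001 deg 0.0
-0.02,-0.01,0.27,0,0,0,-0.03,-0.02,0.54,0,0,0,-0.05,-0.03,0.81,0,0,0,-0.05,-0.03,0.81,0,0,0,-0.05,-0.03,0.81,0,0,0,-0.05,-0.03,0.81,0,0,0,-0.03,-0.02,0.54,0,0,0,-0.02,-0.01,0.27,0,0,0
```

Call:
play_rows(rows=[0,0,0.4,0,0,0,-0.1,0,0.8,0,0,0,-0.1,0,1,0,0,0,-0.1,-0.1,1,0,0,0,0,-0.1,0.8,0,0,0,0,0,0.6,0,0,0,0,0,0.4,0,0,0,0,0,0.3,0,0,0,0,0,0.2,0,0,0,0,0,0,0,0,0])

```text
clock: 15.55
position: [0.5316, 0.0285, 0.098]
orientation: [0.994, -0.114, -0.0, 0.0]
force: [-0.3, 0.6, -1.3]
grip_width: 0.0504
```

Call:
play_rows(rows=[0,0,0.1,0,0,0,0,0,0.1,0,0,0,0,0,0,0,0,0,0,0,0,0,0,0])

```text
clock: 15.88
position: [0.5318, 0.0285, 0.0965]
orientation: [0.993, -0.114, 0.0, -0.0]
force: [-0.3, 0.6, -1.9]
grip_width: 0.0502
```

Call:
play_rows(rows=[0,0,0.15,0,0,0,0,0,0,0,0,0,0,0,0,0,0,0])

```text
clock: 16.13
position: [0.5321, 0.0285, 0.0954]
orientation: [0.994, -0.114, 0.0, -0.0]
force: [-1.7, 0.3, 4.1]
grip_width: 0.0504
```

Call:
play_rows(rows=[0,0,0.1,0,0,0,0,0,0,0,0,0,0,0,0,0,0,0])

```text
clock: 16.38
position: [0.5321, 0.0285, 0.0954]
orientation: [0.993, -0.114, 0.0, -0.0]
force: [-3.5, 0.8, 9.6]
grip_width: 0.0504
```

Call:
play_rows(rows=[0,0,-0.2,0,0,0,0,0,0,0,0,0,0,0,0,0,0,0,0,0,0,0,0,0], hand=0.8)

```text
clock: 16.72
position: [0.5316, 0.0285, 0.0956]
orientation: [0.993, -0.114, -0.0, 0.0]
force: [0.6, -0.2, 0.3]
grip_width: 0.0685
```

Call:
play_rows(rows=[0,0,-0.5,0,0,0,0,0,-1,0,0,0,0,0,-2,0,0,0,0,0,-2.5,0,0,0,0,0.5,-2.5,0,0,0,0.5,1.5,-1.5,0,0,0,1,2.5,-0.5,0,0,0,1,2.5,0,0,0,0,0.5,1,0,0,0,0,0,0,0,0,0,0])

```text
clock: 17.55
position: [0.5435, -0.0583, 0.2018]
orientation: [0.993, -0.115, 0.001, 0.0]
force: [0.4, -0.9, 0.2]
grip_width: 0.0685
```

Call:
play_rows(rows=[0,0,0,0,0,0,0,0,0,0,0,0])

```text
clock: 17.72
position: [0.5424, -0.0555, 0.2005]
orientation: [0.993, -0.114, -0.001, -0.0]
force: [-0.6, 0.5, -0.7]
grip_width: 0.0683
```

```bash
python3 - <<'E'
from w import *
C,im,st=cups("w8")
print(st["clock"],st["position"],np.degrees(R.from_quat(st["orientation"]).as_euler('ZYX')),st["grip_width"])
a=np.linspace(0,2*np.pi,180); tr=(.5809,.0163,np.radians(76.9)); ov=(.5745,.1094,np.radians(84.5))
c=lambda x,y,z,q: proj(C,np.c_[x+q*np.cos(a),y+q*np.sin(a),0*a+z])
o=im.copy()
for p,k in((c(.6247,.0068,.12,.031),(0,255,0)),(c(.5321,.0285,.113,.026),(0,255,0)),(c(.5321,.0285,.038,.026),(0,255,0)),
  (proj(C,pose(*tr,[(.07,.095,.045),(.07,-.095,.045),(-.07,-.095,.045),(-.07,.095,.045),(.07,.095,.045)])),(255,255,0)),
  (proj(C,pose(*tr,[(-.07,-.007,.07),(-.155,-.007,.07),(-.155,.007,.07),(-.07,.007,.07)])),(255,0,255)),
  (proj(C,pose(*ov,[(0,-.135,.03),(-.18,-.135,.03),(-.18,.135,.03),(0,.135,.03)])),(0,0,255)),
  (proj(C,pose(*ov,[(0,-.12,.175),(0,.12,.175)])),(0,0,255))):
    cv2.polylines(o,[np.round(p*8).astype(np.int32)],False,k,1,cv2.LINE_AA,3)
cv2.imwrite("pics/w8b.png",cv2.resize(o,(800,600),interpolation=cv2.INTER_CUBIC))
E
```

```text
[159, 0, 165, 175, 6409] [211.1  95.3] z0 [0.5155 0.0233 0.    ]
[448, 0, 64, 83, 3532] [487.   37.5] z0 [0.7656 0.0154 0.    ]
[318, 27, 107, 118, 8680] [370.   84.5] z0 [ 6.603e-01 -6.000e-04  0.000e+00]
[276, 176, 18, 42, 404] [284.7 192.5] z0 [ 0.5629 -0.085   0.    ]
[457, 179, 55, 96, 2886] [491.  221.1] z0 [ 0.7668 -0.1646  0.    ]
[275, 214, 17, 61, 586] [283.1 246.8] z0 [ 0.5487 -0.1448  0.    ]
17.7167 [ 0.54235437 -0.05546438  0.20047078] [-1.30824036e+01  6.72086294e-02 -1.79964801e+02] 0.06825877782788814
```

View pics/w8b.png

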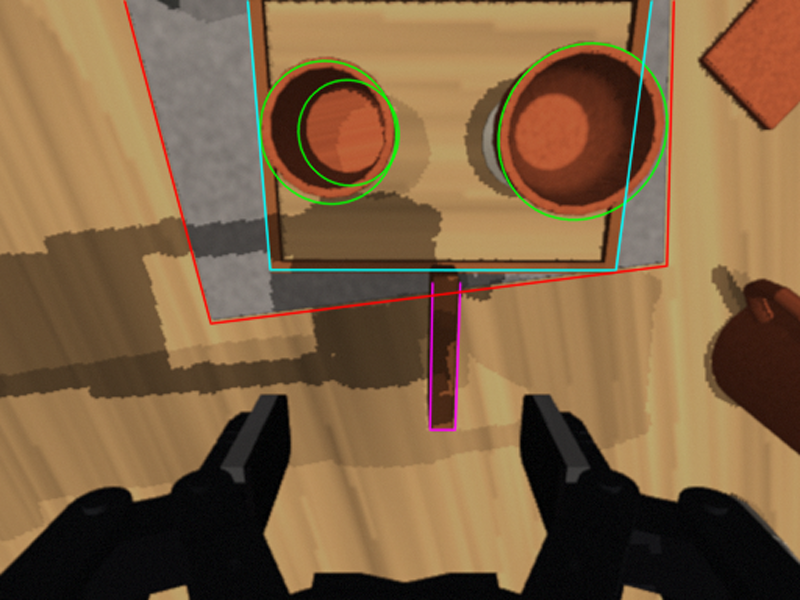

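The overlays match the picture: bowl rim at (583,130), beaker at (330,130), stem from (445,275) to (443,430), and the apron outline. Both pieces stand. Next I grip the stem with the tool pitched 15° so the camera clears the oven roof.

```bash
python3 - <<'E'
from h import *
st=r.get_state(); plan((.5496,-.118,.12),-13.1,15,8)
E
```

```text
max mm 12.9 deg 2.5
0.12,0.33,0.45,0.8,0,0,0.24,0.67,0.88,1.7,0,0,0.36,1.05,1.29,2.5,0,0,0.36,1.1,1.25,2.5,0,0,0.36,1.16,1.2,2.5,0,0,0.36,1.21,1.15,2.5,0,0,0.24,0.84,0.73,1.7,0,0,0.12,0.43,0.35,0.8,0,0
```

Call:
play_rows(rows=[0.1,0.3,0.5,1,0,0,0.2,0.7,0.9,1.5,0,0,0.4,1.1,1.3,2.5,0,0,0.4,1.1,1.2,2.5,0,0,0.4,1.2,1.2,2.5,0,0,0.4,1.2,1.1,2.5,0,0,0.2,0.8,0.7,1.5,0,0,0.1,0.4,0.4,1,0,0,0,0,0,0,0,0,0,0,0,0,0,0])

```text
clock: 18.6
position: [0.5502, -0.1191, 0.1196]
orientation: [0.985, -0.113, 0.014, -0.13]
force: [-0.3, -1.0, 0.7]
grip_width: 0.068
```

```bash
python3 - <<'E'
from h import *
st=r.get_state(); print(st["clock"],st["position"],np.degrees(R.from_quat(st["orientation"]).as_euler('ZYX')))
plan((.5496,-.118,.06),-13.1,15,8)
E
```

```text
18.6 [ 0.55016171 -0.11907025  0.11960125] [-1.31046469e+01  9.97811879e-02 -1.64974769e+02]
max mm 9.6 deg 0.0
0,0.08,0.32,0,0,0,-0.01,0.16,0.64,0,0,0,-0.01,0.24,0.96,0,0,0,-0.01,0.24,0.96,0,0,0,-0.01,0.24,0.96,0,0,0,-0.01,0.24,0.96,0,0,0,-0.01,0.16,0.64,0,0,0,0,0.08,0.32,0,0,0
```

Call:
play_rows(rows=[0,0,0.3,0,0,0,0,0.2,0.7,0,0,0,0,0.3,1,0,0,0,0,0.3,1,0,0,0,0,0.2,1,0,0,0,0,0.2,0.8,0,0,0,0,0.2,0.6,0,0,0,0,0,0.3,0,0,0,0,0,0,0,0,0,0,0,0,0,0,0], hand=0.4)

```text
clock: 19.43
position: [0.5511, -0.1181, 0.0617]
orientation: [0.985, -0.113, 0.015, -0.13]
force: [1.1, -0.1, 0.0]
grip_width: 0.0345
```

Call:
play_rows(rows=[0,0,0,0,0,0,0,0,0,0,0,0,0,0,0,0,0,0], hand=0.26)

```text
clock: 19.68
position: [0.5515, -0.1183, 0.0624]
orientation: [0.985, -0.113, 0.015, -0.13]
force: [0.3, 0.1, 0.2]
grip_width: 0.0225
```

Call:
play_rows(rows=[0,0,0,0,0,0,0,0,0,0,0,0,0,0,0,0,0,0,0,0,0,0,0,0], hand=0)

```text
clock: 20.02
position: [0.5509, -0.1182, 0.0624]
orientation: [0.985, -0.112, 0.015, -0.13]
force: [-3.0, -0.5, 5.4]
grip_width: 0.0131
```

Call:
play_rows(rows=[0,0,-0.1,0,0,0,0,0,0,0,0,0,0,0,0,0,0,0])

```text
clock: 20.27
position: [0.5505, -0.1181, 0.0625]
orientation: [0.985, -0.113, 0.014, -0.13]
force: [-2.2, 0.7, 0.9]
grip_width: 0.0129
```

```bash
python3 - <<'E'
from h import *
st=r.get_state(); print(st["clock"],st["position"],np.degrees(R.from_quat(st["orientation"]).as_euler('ZYX')),st["force"],st["wrist_torque"])
im=r.capture("top")[:,:,::-1]; cv2.imwrite("pics/t9.png",im)
# tray assumed: grip at TCP, az = toolaz+90
g=st["position"][:2]; a=np.radians(76.9); t=g+.138*np.array([np.cos(a),np.sin(a)])
ov=(.5745,.1094,np.radians(84.5)); c,s=np.cos(ov[2]),np.sin(ov[2]); d=t-ov[:2]; print("tray in oven",c*d[0]+s*d[1],-s*d[0]+c*d[1])
for x in (-.11,-.095): # aligned pose: tray centre at oven (x,0), yaw 84.5
    print(x,pose(*ov,(x-.138,0,st["position"][2])))
E
```

```text
20.2667 [ 0.55045753 -0.11814151  0.06246212] [-1.30551284e+01  5.56357562e-02 -1.64996781e+02] [-2.16771259  0.67935901  0.92833195] [-0.10739265  0.3875052   0.34113345]
tray in oven -0.09201057758989815 -0.016128487769744237
-0.11 [[ 0.55073025 -0.13745826  0.06246212]]
-0.095 [[ 0.55216794 -0.12252731  0.06246212]]
```

```bash
python3 - <<'E'
from h import *
st=dict(r.get_state()); a=np.radians(76.9); p=st["position"]-.010*np.array([np.cos(a),np.sin(a),0])
plan(p,-13.1,15,5,st); st["position"]=p; st["orientation"]=R.from_euler('ZX',[-13.1,195],degrees=True).as_quat()
plan((.5512,-.1325,st["position"][2]),-5.5,15,10,st)
E
```

```text
max mm 3.2 deg 0.0
0,0.11,-0.03,0,0,0,0,0.21,-0.06,0,0,0,0,0.32,-0.09,0,0,0,0,0.21,-0.06,0,0,0,0,0.11,-0.03,0,0,0
max mm 0.5 deg 0.9
0.02,0.02,0,0,-0.1,-0.3,0.03,0.03,-0.01,0,-0.2,-0.6,0.05,0.05,-0.01,0,-0.2,-0.9,0.05,0.05,-0.01,0,-0.2,-0.9,0.05,0.05,-0.01,0,-0.2,-0.9,0.05,0.05,-0.01,0,-0.2,-0.9,0.05,0.05,-0.01,0,-0.2,-0.9,0.04,0.05,-0.01,0,-0.2,-0.9,0.03,0.03,-0.01,0,-0.2,-0.6,0.01,0.02,0,0,-0.1,-0.3
```

Call:
play_rows(rows=[0,0.1,0,0,0,0,0,0.2,-0.1,0,0,0,0,0.3,-0.1,0,0,0,0,0.2,-0.05,0,0,0,0,0.15,0,0,0,0,0,0,0,0,0,0])

```text
clock: 20.82
position: [0.5487, -0.1282, 0.0625]
orientation: [0.985, -0.113, 0.015, -0.13]
force: [0.5, 1.0, -3.0]
grip_width: 0.0128
```

Call:
play_rows(rows=[0,0,0,0,-0.1,-0.3,0,0,0,0,-0.2,-0.6,0.05,0.05,0,0,-0.2,-0.9,0.05,0.05,0,0,-0.2,-0.9,0.05,0.05,-0.05,0,-0.2,-0.9,0.05,0.05,0,0,-0.2,-0.9,0.05,0.05,0,0,-0.2,-0.9,0.05,0.05,0,0,-0.2,-0.9,0.05,0.05,0,0,-0.2,-0.6,0,0,0,0,-0.2,-0.4])

```text
clock: 21.65
position: [0.5521, -0.1321, 0.0625]
orientation: [0.99, -0.047, 0.007, -0.13]
force: [2.8, 0.8, -2.6]
grip_width: 0.0131
```

Call:
play_rows(rows=[0,0,0,0,0,0,0,0,0,0,0,0])

```text
clock: 21.82
position: [0.5519, -0.1321, 0.0625]
orientation: [0.99, -0.048, 0.007, -0.13]
force: [2.9, -0.1, -2.0]
grip_width: 0.0128
```

```bash
cat > tt.py <<'E'
from h import *
import sys
n=sys.argv[1]
st=r.get_state(); print(st["clock"],st["position"].round(4),np.degrees(R.from_quat(st["orientation"]).as_euler('ZYX')).round(2),st["force"].round(1))
im=r.capture("top")[:,:,::-1].copy(); cv2.imwrite(f"pics/{n}.png",im)
sc=r.capture("scene")[:,:,::-1].copy(); cv2.imwrite(f"pics/{n}s.png",sc)
wr=r.capture("wrist")[:,:,::-1].copy(); cv2.imwrite(f"pics/{n}w.png",wr)
h=cv2.cvtColor(im,cv2.COLOR_BGR2HSV)
C=cam("wrist",st); 
hw=cv2.cvtColor(wr,cv2.COLOR_BGR2HSV); m=((hw[...,0]<12)|(hw[...,0]>172))&(hw[...,1]>120)&(hw[...,2]>50)
k,l,s,ce=cv2.connectedComponentsWithStats(m.astype(np.uint8))
for i in range(1,k):
    if s[i,4]>300: print(s[i].tolist(),ce[i].round(1))
E
python3 tt.py t10
```

```text
21.8167 [ 0.5519 -0.1321  0.0625] [-5.5200e+00 -9.0000e-02 -1.6503e+02] [ 2.9 -0.1 -2. ]
[52, 0, 17, 113, 921] [60.8 55. ]
[450, 0, 17, 116, 1156] [458.3  53.6]
[56, 110, 56, 23, 578] [ 79.1 124.7]
[230, 114, 151, 196, 5285] [271.4 189.9]
[392, 114, 71, 20, 720] [429.3 126.7]
[124, 120, 81, 14, 630] [165.1 126.5]
```

The tray is aligned: its near corners sit level and symmetric in the wrist view, and the grip point is at oven (-0.243, -0.001). I'll push it in slowly along the oven axis and watch the forces.

Call:
play_rows(rows=[0,0,0.03,0,0,0,0,-0.1,0.03,0,0,0,0,-0.2,0.05,0,0,0,0,-0.3,0.08,0,0,0,0,-0.4,0.1,0,0,0,0,-0.5,0.13,0,0,0,0,-0.5,0.13,0,0,0,0,-0.5,0.13,0,0,0,0,-0.5,0.13,0,0,0,0,-0.5,0.13,0,0,0])

```text
clock: 22.8
position: [0.5547, -0.0965, 0.0625]
orientation: [0.99, -0.047, 0.007, -0.129]
force: [0.4, -5.1, 0.2]
grip_width: 0.0129
```

Call:
play_rows(rows=[0,-0.5,0.13,0,0,0,0,-0.5,0.13,0,0,0,0,-0.5,0.13,0,0,0,0,-0.5,0.13,0,0,0,0,-0.5,0.13,0,0,0,0,-0.5,0.13,0,0,0])

```text
clock: 23.3
position: [0.5576, -0.0652, 0.0625]
orientation: [0.99, -0.047, 0.006, -0.13]
force: [0.0, -5.0, 1.5]
grip_width: 0.0131
```

Call:
play_rows(rows=[0,-0.5,0.13,0,0,0,0,-0.5,0.13,0,0,0,0,-0.5,0.13,0,0,0,0,-0.5,0.13,0,0,0,0,-0.5,0.13,0,0,0,0,-0.5,0.13,0,0,0,0,-0.5,0.13,0,0,0,0,-0.5,0.13,0,0,0])

```text
clock: 23.97
position: [0.5618, -0.0231, 0.0625]
orientation: [0.99, -0.048, 0.006, -0.13]
force: [0.3, -3.5, -1.8]
grip_width: 0.0132
```

```bash
python3 - <<'E'
from h import *
st=r.get_state(); ov=(.5745,.1094,np.radians(84.5)); c,s=np.cos(ov[2]),np.sin(ov[2]); d=st["position"][:2]-ov[:2]; print(st["clock"],"TCP in oven",c*d[0]+s*d[1],-s*d[0]+c*d[1],st["position"][2],np.degrees(R.from_quat(st["orientation"]).as_euler('ZYX')),st["force"],st["wrist_torque"])
E
```

```text
23.9667 TCP in oven -0.13309546428614086 -1.170865042992783e-05 0.062492004615350726 [-5.52016062e+00 -9.04425242e-03 -1.64992339e+02] [ 0.3196346  -3.48917716 -1.78656333] [-0.69616641 -0.01587484 -0.01229208]
```

Call:
play_rows(rows=[0,-0.5,0.13,0,0,0,0,-0.5,0.13,0,0,0,0,-0.5,0.13,0,0,0,0,-0.5,0.13,0,0,0,0,-0.5,0.13,0,0,0,0,-0.5,0.13,0,0,0,0,-0.5,0.13,0,0,0,0,-0.5,0.13,0,0,0])

```text
clock: 24.63
position: [0.5659, 0.0179, 0.063]
orientation: [0.99, -0.048, 0.007, -0.13]
force: [0.4, -2.9, -2.8]
grip_width: 0.0128
```

Call:
play_rows(rows=[0,-0.4,0.1,0,0,0,0,-0.4,0.1,0,0,0,0,-0.3,0.08,0,0,0,0,-0.3,0.08,0,0,0,0,-0.2,0.05,0,0,0])

```text
clock: 25.05
position: [0.5676, 0.0341, 0.0632]
orientation: [0.99, -0.048, 0.007, -0.13]
force: [-1.0, -1.6, -3.2]
grip_width: 0.0129
```

Call:
play_rows(rows=[0,-0.2,0.05,0,0,0,0,-0.2,0.05,0,0,0,0,0,0,0,0,0])

```text
clock: 25.3
position: [0.568, 0.0383, 0.0634]
orientation: [0.99, -0.048, 0.007, -0.131]
force: [0.6, 1.2, -4.2]
grip_width: 0.0126
```

Call:
play_rows(rows=[0,-0.1,0.07,0,0,0,0,-0.2,0.08,0,0,0,0,-0.2,0.06,0,0,0,0,0,0,0,0,0])

```text
clock: 25.63
position: [0.5687, 0.0435, 0.0628]
orientation: [0.99, -0.048, 0.007, -0.13]
force: [0.2, -1.2, -3.4]
grip_width: 0.0134
```

Call:
play_rows(rows=[0,-0.2,0.06,0,0,0,0,0,0,0,0,0])

```text
clock: 25.8
position: [0.5689, 0.0455, 0.0627]
orientation: [0.99, -0.048, 0.007, -0.13]
force: [-0.3, -1.0, -1.3]
grip_width: 0.0131
```

Call:
play_rows(rows=[0,-0.2,0.06,0,0,0,0,0,0,0,0,0])

```text
clock: 25.97
position: [0.5691, 0.0476, 0.0626]
orientation: [0.99, -0.048, 0.007, -0.13]
force: [-0.1, -1.3, -1.7]
grip_width: 0.0127
```

Call:
play_rows(rows=[0,-0.2,0.06,0,0,0,0,0,0,0,0,0])

```text
clock: 26.13
position: [0.5693, 0.0497, 0.0625]
orientation: [0.99, -0.048, 0.007, -0.13]
force: [0.7, -1.3, -2.5]
grip_width: 0.0134
```

Call:
play_rows(rows=[0,-0.2,0.06,0,0,0,0,0,0,0,0,0])

```text
clock: 26.3
position: [0.5692, 0.0498, 0.0625]
orientation: [0.991, -0.047, 0.007, -0.129]
force: [-2.8, -10.8, 0.6]
grip_width: 0.0133
```

Call:
play_rows(rows=[0,-0.1,0.03,0,0,0,0,0,0,0,0,0,0,0,0,0,0,0])

```text
clock: 26.55
position: [0.5692, 0.0498, 0.0625]
orientation: [0.991, -0.047, 0.007, -0.128]
force: [-4.2, -14.5, 2.5]
grip_width: 0.0132
```

Call:
play_rows(rows=[0,0.15,-0.04,0,0,0,0,0.1,-0.03,0,0,0,0,0,0,0,0,0])

```text
clock: 26.8
position: [0.5691, 0.0497, 0.0625]
orientation: [0.99, -0.048, 0.007, -0.13]
force: [-1.4, -4.2, -0.4]
grip_width: 0.0129
```

Call:
play_rows(rows=[0,0,0,0,0,0,0,0,0,0,0,0,0,0,0,0,0,0], hand=0.35)

```text
clock: 27.05
position: [0.5697, 0.0505, 0.0628]
orientation: [0.99, -0.048, 0.007, -0.131]
force: [-0.1, -0.1, -0.3]
grip_width: 0.0302
```

Call:
play_rows(rows=[0,0,-0.5,0,0,0,0,0,-1,0,0,0,0,0,-2,0,0,0,0,0,-3,0,0,0,0,0,-3,0,0,0,0,0,-3,0,0,0,0,0,-3,0,0,0,0,0,-2,0,0,0,0,0,-1,0,0,0,0,0,0,0,0,0])

```text
clock: 27.88
position: [0.5664, 0.0015, 0.2451]
orientation: [0.99, -0.048, 0.01, -0.13]
force: [0.8, -0.2, 0.8]
grip_width: 0.0299
```

```bash
python3 tt.py t11; python3 - <<'E'
from h import *
T=cam("top"); S=cam("scene"); ov=(.5745,.1094,np.radians(84.5))
t=cv2.imread("pics/t11.png"); s=cv2.imread("pics/t11s.png"); w=cv2.imread("pics/t11w.png")
a=np.linspace(0,2*np.pi,90)
st=r.get_state(); W=cam("wrist",st)
for C,im in((T,t),(S,s),(W,w)):
    big=cv2.resize(im,None,fx=4,fy=4,interpolation=cv2.INTER_CUBIC)
    for p,k in((pose(*ov,[(.145,-.095,.045),(.005,-.095,.045),(.005,.095,.045),(.145,.095,.045),(.145,-.095,.045)]),(255,255,0)),
      (pose(*ov,np.c_[.075+.031*np.cos(a),-.045+.031*np.sin(a),0*a+.12]),(0,255,0)),
      (pose(*ov,np.c_[.075+.026*np.cos(a),.05+.026*np.sin(a),0*a+.113]),(0,255,0)),
      (pose(*ov,[(.005,0,.07),(-.08,0,.07)]),(255,0,255)),(pose(*ov,[(.18,0,.197),(.1464,0,.2584)]),(0,0,255))):
        cv2.polylines(big,[np.round((proj(C,p)+.5)*4*8-4).astype(np.int32)],False,k,1,cv2.LINE_AA,3)
    im_=big; 
    if C is T: A=big[600:1000,600:1300]
    elif C is S: B=big[440:1000,960:1560]
A=cv2.resize(A,(400,229)); B=cv2.resize(B,(400,373))
cv2.imwrite("pics/fin.png",np.vstack([cv2.resize(t[145:255,155:305],(600,440),interpolation=cv2.INTER_CUBIC)[:1]*0+0,]) if 0 else np.hstack([cv2.resize(np.vstack([A,B]),(400,600)),np.zeros((600,0,3),np.uint8)]))
x=cv2.resize(big[600:1000,600:1300] if 0 else B,(400,373))
cv2.imwrite("pics/A.png",A); cv2.imwrite("pics/B.png",B)
E
```

```text
27.8833 [0.5664 0.0015 0.2451] [  -5.58   -0.45 -165.04] [ 0.8 -0.2  0.8]
[163, 79, 183, 115, 1489] [250.8 123.9]
[404, 123, 101, 98, 4839] [454. 172.]
[423, 301, 89, 83, 2759] [472.4 340.8]
```

```bash
python3 - <<'E'
from h import *
A=cv2.imread("pics/t11.png")[145:255,155:305]; ov=(.5745,.1094,np.radians(84.5))
out=[]
for n,f,(v0,v1,u0,u1) in(("top","t11",(145,255,155,265)),("scene","t11s",(130,240,275,385))):
    C=cam(n); im=cv2.imread(f"pics/{f}.png"); k=400/110
    big=cv2.resize(im[v0:v1,u0:u1],(400,400),interpolation=cv2.INTER_CUBIC); big=cv2.convertScaleAbs(big,alpha=1.3,beta=10)
    for p,c in((pose(*ov,[(.145,-.095,.045),(.005,-.095,.045),(.005,.095,.045),(.145,.095,.045),(.145,-.095,.045)]),(255,255,0)),):
        cv2.polylines(big,[np.round(((proj(C,p)-[u0,v0]+.5)*k-.5)*8).astype(np.int32)],False,c,1,cv2.LINE_AA,3)
    for nm,p in(("bowl rim",(.075,-.045,.12)),("beaker rim",(.075,.05,.113)),("tip off",(.1464,0,.2584)),("tip on",(.2136,0,.2584))): print(n,nm,proj(C,pose(*ov,p)).round(1),((proj(C,pose(*ov,p))-[u0,v0])*k).round(0))
    out.append(big)
cv2.imwrite("pics/fin.png",np.hstack(out))
E
```

```text
top bowl rim [[208.3 187.6]] [[194. 155.]]
top beaker rim [[205.7 213.4]] [[184. 249.]]
top tip off [[180.5 194.3]] [[ 93. 179.]]
top tip on [[160.5 192.3]] [[ 20. 172.]]
scene bowl rim [[326.2 187. ]] [[186. 207.]]
scene beaker rim [[313.7 168.1]] [[141. 139.]]
scene tip off [[344.9 141.3]] [[254.  41.]]
scene tip on [[364.2 135.6]] [[324.  20.]]
```

View pics/fin.png

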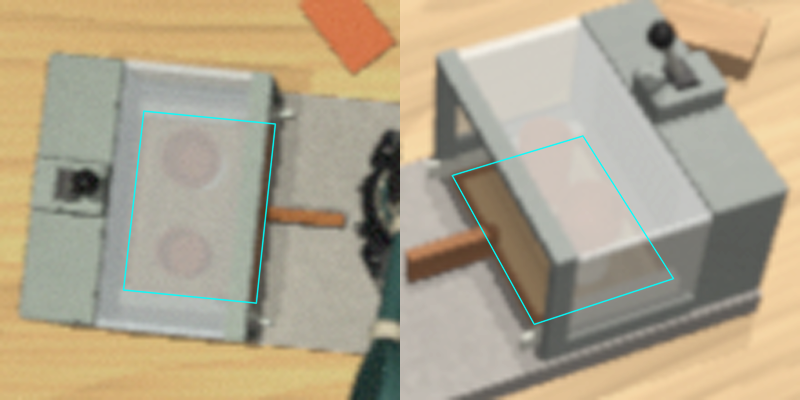

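The tray is home. In the top view the bowl is at (190,158) and the beaker at (184,251), both standing where predicted. The lever is still off, with its knob at (85,182). Now the switch.

```bash
python3 - <<'E'
from h import *
ov=(.5745,.1094,np.radians(84.5)); t=pose(*ov,(.100,.002,.262))[0]; print(t)
plan(t,-5.5,0,13)
E
```

```text
[0.58209378 0.20913131 0.262     ]
max mm 19.0 deg 1.4
0,-0.62,0.1,-0.5,0,0,-0.01,-1.25,0.18,-0.9,0,0,-0.01,-1.88,0.25,-1.4,0,0,-0.01,-1.89,0.2,-1.4,0,0,-0.01,-1.89,0.16,-1.4,0,0,-0.01,-1.89,0.11,-1.4,0,0,-0.01,-1.89,0.07,-1.4,0,0,-0.01,-1.9,0.02,-1.4,0,0,-0.01,-1.9,-0.02,-1.4,0,0,-0.01,-1.89,-0.07,-1.4,0,0
-0.01,-1.89,-0.11,-1.4,0,0,-0.01,-1.26,-0.11,-0.9,0,0,0,-0.63,-0.06,-0.5,0,0
```

Call:
play_rows(rows=[0,-0.6,0.1,-0.5,0,0,0,-1.3,0.2,-1,0,0,0,-1.9,0.25,-1.4,0,0,0,-1.9,0.2,-1.4,0,0,0,-1.9,0.2,-1.4,0,0,0,-1.9,0.1,-1.4,0,0,0,-1.9,0.1,-1.4,0,0,0,-1.9,0,-1.4,0,0,0,-1.9,0,-1.4,0,0,0,-1.9,-0.1,-1.4,0,0], hand=0)

```text
clock: 28.87
position: [0.5797, 0.174, 0.2562]
orientation: [0.999, -0.048, -0.0, -0.019]
force: [0.1, -0.3, -0.5]
grip_width: -0.0001
```

Call:
play_rows(rows=[0,-1.9,-0.1,-1.4,0,0,0,-1.2,-0.1,-0.9,0,0,0,-0.6,-0.1,0,0,0,0,0,0,0,0,0,0,0,0,0,0,0])

```text
clock: 29.28
position: [0.5837, 0.2092, 0.261]
orientation: [0.999, -0.048, -0.001, 0.001]
force: [0.1, 0.2, -0.3]
grip_width: 0.0003
```

```bash
cat > ov.py <<'E'
from h import *
st=r.get_state(); ov=(.5745,.1094,np.radians(84.5)); c,s=np.cos(ov[2]),np.sin(ov[2]); d=st["position"][:2]-ov[:2]; print(st["clock"],"TCP in oven",c*d[0]+s*d[1],-s*d[0]+c*d[1],st["position"][2],np.degrees(R.from_quat(st["orientation"]).as_euler('ZYX')),st["force"],st["grip_width"])
E
python3 ov.py; python3 - <<'E'
from h import *
st=r.get_state(); C=cam("wrist",st); im=r.capture("wrist")[:,:,::-1]; cv2.imwrite("pics/w12.png",im)
ov=(.5745,.1094,np.radians(84.5))
print(proj(C,pose(*ov,[(.1464,0,.2584),(.1464,.013,.2584),(.1464,-.013,.2584)])))
m=(im.max(2)<38).astype(np.uint8); k,l,s,ce=cv2.connectedComponentsWithStats(m)
for i in range(1,k):
    if s[i,4]>200: print(s[i],ce[i].round(1))
E
```

```text
29.2833 TCP in oven 0.10022643439519834 0.0003693808348205277 0.2609718999262849 [-5.47038895e+00  5.61782037e-02  1.79938085e+02] [ 0.12843752  0.21750077 -0.25146308] 0.0002775390121199184
[[258.48509295 177.45686198]
 [225.04193646 177.42444377]
 [291.93053097 177.4892824 ]]
[ 224  127   67   69 3672] [256.8 161.1]
[   28   245   462   139 28335] [259.1 342. ]
```

Call:
play_rows(rows=[0,-0.5,0,0,0,0,0,-0.8,0,0,0,0,0,-0.8,0,0,0,0,0,-0.8,0,0,0,0,0,-0.8,0,0,0,0,0,-0.8,0,0,0,0,0,-0.8,0,0,0,0,0,-0.8,0,0,0,0,0,-0.8,0,0,0,0,0,-0.6,0,0,0,0])

```text
clock: 30.17
position: [0.5917, 0.2849, 0.2621]
orientation: [0.999, -0.048, 0.0, -0.0]
force: [0.3, -0.9, -0.1]
grip_width: 0.0
```

Call:
play_rows(rows=[0,-0.5,0,0,0,0,0,-0.4,0,0,0,0,0,-0.2,0,0,0,0,0,0,0,0,0,0])

```text
clock: 30.5
position: [0.5926, 0.2952, 0.2619]
orientation: [0.999, -0.048, 0.0, 0.0]
force: [-0.3, -0.3, 0.1]
grip_width: 0.0
```

```bash
python3 ov.py
```

```text
30.5 TCP in oven 0.186647620743454 -0.00018446262957813944 0.2619292135662078 [-5.51302139e+00 -2.33753628e-02 -1.79999698e+02] [-0.27111472 -0.32526465  0.06311657] 4.530477554717512e-05
```

Call:
play_rows(rows=[0,-0.3,0,0,0,0,0,-0.2,0,0,0,0,0,0,0,0,0,0])

```text
clock: 30.75
position: [0.5932, 0.2997, 0.2622]
orientation: [0.999, -0.048, 0.0, 0.0]
force: [-0.2, -0.4, -0.7]
grip_width: 0.0004
```

Call:
play_rows(rows=[0,-0.2,0,0,0,0,0,-0.2,0,0,0,0,0,0,0,0,0,0])

```text
clock: 31.0
position: [0.5933, 0.3002, 0.2621]
orientation: [0.999, -0.048, -0.0, 0.004]
force: [-2.1, -10.3, 1.5]
grip_width: 0.0002
```

The lever reached its hard stop: 10 N at the predicted place. I'll back off and check the knob position numerically.

Call:
play_rows(rows=[0,-0.1,0,0,0,0,0,0,0,0,0,0,0,0.5,0,0,0,0,0,1,0,0,0,0,0,2,0,0,0,0,0,2,-1,0,0,0,0,2.5,-2,0,0,0,0,2.5,-3,0,0,0,0,3,-2,0,0,0,0,3,-1,0,0,0])

```text
clock: 31.83
position: [0.5787, 0.1398, 0.3566]
orientation: [0.999, -0.048, 0.004, -0.001]
force: [0.4, -0.5, 0.4]
grip_width: -0.0001
```

Call:
play_rows(rows=[0,3,0,0,0,0,0,3,0,0,0,0,0,3,0,0,0,0,0,2,0,0,0,0,0,1,0,0,0,0,0,0,0,0,0,0])

```text
clock: 32.33
position: [0.566, 0.0192, 0.3527]
orientation: [0.999, -0.05, 0.001, 0.0]
force: [-0.2, -0.3, -0.4]
grip_width: 0.0001
```

```bash
python3 ov.py; python3 tt.py t13; python3 - <<'E'
from h import *
ov=(.5745,.1094,np.radians(84.5))
for n,f,w in(("top","",((150,250),(150,215))),("scene","s",((120,180),(330,390)))):
    C=cam(n); print(n,"off/on pred",proj(C,pose(*ov,[(.1464,0,.2584),(.2136,0,.2584)])).round(1).tolist())
    for t in("t11","t13"):
        im=cv2.imread(f"pics/{t}{f}.png")[w[0][0]:w[0][1],w[1][0]:w[1][1]]; m=(im.max(2)<45).astype(np.uint8); k,l,s,ce=cv2.connectedComponentsWithStats(m)
        print(t,[(s[i,4],(ce[i]+[w[1][0],w[0][0]]).round(1).tolist()) for i in range(1,k) if s[i,4]>12])
    a=cv2.imread(f"pics/t11{f}.png"); b=cv2.imread(f"pics/t13{f}.png")
    for q in((.075,-.045,.11),(.075,.05,.1)):
        u,v=proj(C,pose(*ov,q))[0].astype(int); print("diff at piece",q[1],np.abs(a[v-12:v+12,u-12:u+12].astype(int)-b[v-12:v+12,u-12:u+12]).mean().round(2))
E
```

```text
32.3333 TCP in oven -0.09058265688005973 -0.00021614207209893002 0.35271159101081334 [-5.68926422e+00 -1.15872774e-01 -1.79997947e+02] [-0.16786342 -0.305425   -0.39639191] 6.374881357738664e-05
32.3333 [0.566  0.0192 0.3527] [-5.69e+00 -1.20e-01 -1.80e+02] [-0.2 -0.3 -0.4]
[253, 75, 12, 70, 562] [258.4 108.6]
[375, 81, 84, 81, 3200] [417.  121.5]
[381, 222, 72, 86, 3362] [413.  268.2]
top off/on pred [[180.5, 194.3], [160.5, 192.3]]
t11 [(np.int32(44), [177.8, 195.1])]
t13 [(np.int32(30), [160.1, 192.8])]
diff at piece -0.045 6.0
diff at piece 0.05 1.65
scene off/on pred [[344.9, 141.3], [364.2, 135.6]]
t11 [(np.int32(32), [346.5, 139.5])]
t13 [(np.int32(28), [363.8, 135.0])]
diff at piece -0.045 0.71
diff at piece 0.05 0.72
```

```bash
python3 -c "
from cell import r
print(r.close_job(), r.get_state()['clock'])"
```

```text
the job is handed in; nothing more can be done
the job is handed in; nothing more can be done
```

The job is done and handed in at about 32.5 s of the 72 s allowed. I placed the bowl on the tray's stand and the terracotta beaker in the free half. Then I gripped the stem, squared the tray up and slid it in until it stopped, and only then pushed the lever over.

What the last checks showed:
- **Tray:** it stopped firmly at 11 to 14 N, with the grip point about 60 mm before the mouth. The expected figure was 63 mm, which is within my fit error. The picture taken before I touched the switch showed it home, with both pieces standing within about 1 px of prediction.
- **Bowl:** its rim was within about 1 mm of centre when I set it down.
- **Switch:** the lever met its end stop at about 10 N. Afterwards the knob was within 1 px of its predicted "on" position in both the top and scene views.
- **After the switch:** the scene view was unchanged at both pieces. The top view differed somewhat at the bowl only (6 grey levels), which I put down to the arm's shadow without checking further.
- **Disagreements:** before the push, the knob looked 6 to 7 mm further into the oven than my fit, but the end stop still came where predicted. The tray's outline in the wrist view came out about 1% smaller than modelled.

I did not make a separate final check of the bystander objects; no move was planned to touch them.

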